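# Sort the bakery's spring clips by the feel of their springs

## Task

Squeeze the tails of each of the four wooden spring clips to feel how stiff it is, then put the clips with a firm spring into the brown wooden tray and the weak, worn-out ones into the red bin, lying wholly inside and let go. They look alike and any number of them may be weak; leave everything else on the counter where it stands.

Things in the scene. Friction and masses are not known exactly. Their poses are not given: they have to be found in the camera images.
- clip_a_mid (a point): Sprung clip a: pale wood, steel coil, 123 x 52 mm, 85 g, lying on its side, 30 mm tall. All look alike; each spring differs. Point: on the pivot axis, half-way up (15 mm above what it lies on). x points to the closed jaws (tips 65 mm ahead, pair 24 mm wide), -x to the splayed tails, z up.
- clip_a_tails (a point): Mid-gap between clip a's tails, 43 mm behind its pivot, half-way up, same axes: squeeze here, along y. Tails end 57 mm behind the pivot; outer faces at y = -26 mm (flat) and +26 mm (round, on the lever). Squeezed to its stop it is 39 mm wide and can be carried so. Force half squeezed (46 mm): 4 to 18 N; over 12 N is firm, under 9.5 N weak, between either; 2 N less to start, 2 N more when home
- clip_b_mid (a point): Sprung clip b: pale wood, steel coil, 123 x 52 mm, 85 g, lying on its side, 30 mm tall. All look alike; each spring differs. Point: on the pivot axis, half-way up (15 mm above what it lies on). x points to the closed jaws (tips 65 mm ahead, pair 24 mm wide), -x to the splayed tails, z up.
- clip_b_tails (a point): Mid-gap between clip b's tails, 43 mm behind its pivot, half-way up, same axes: squeeze here, along y. Tails end 57 mm behind the pivot; outer faces at y = -26 mm (flat) and +26 mm (round, on the lever). Squeezed to its stop it is 39 mm wide and can be carried so. Force half squeezed (46 mm): 4 to 18 N; over 12 N is firm, under 9.5 N weak, between either; 2 N less to start, 2 N more when home
- clip_c_mid (a point): Sprung clip c: pale wood, steel coil, 123 x 52 mm, 85 g, lying on its side, 30 mm tall. All look alike; each spring differs. Point: on the pivot axis, half-way up (15 mm above what it lies on). x points to the closed jaws (tips 65 mm ahead, pair 24 mm wide), -x to the splayed tails, z up.
- clip_c_tails (a point): Mid-gap between clip c's tails, 43 mm behind its pivot, half-way up, same axes: squeeze here, along y. Tails end 57 mm behind the pivot; outer faces at y = -26 mm (flat) and +26 mm (round, on the lever). Squeezed to its stop it is 39 mm wide and can be carried so. Force half squeezed (46 mm): 4 to 18 N; over 12 N is firm, under 9.5 N weak, between either; 2 N less to start, 2 N more when home
- clip_d_mid (a point): Sprung clip d: pale wood, steel coil, 123 x 52 mm, 85 g, lying on its side, 30 mm tall. All look alike; each spring differs. Point: on the pivot axis, half-way up (15 mm above what it lies on). x points to the closed jaws (tips 65 mm ahead, pair 24 mm wide), -x to the splayed tails, z up.
- clip_d_tails (a point): Mid-gap between clip d's tails, 43 mm behind its pivot, half-way up, same axes: squeeze here, along y. Tails end 57 mm behind the pivot; outer faces at y = -26 mm (flat) and +26 mm (round, on the lever). Squeezed to its stop it is 39 mm wide and can be carried so. Force half squeezed (46 mm): 4 to 18 N; over 12 N is firm, under 9.5 N weak, between either; 2 N less to start, 2 N more when home
- tray: Brown wooden open tray for the firm clips. Its inside is 270 mm along x, 170 mm along y, the floor 5 mm thick, the rim 45 mm high, walls 5 mm; it is fixed. Origin: centre of the underside, on the counter; z up. Which side of the counter it stands on varies
- bin: Red plastic open bin for the weak clips. Its inside is 270 mm along x, 170 mm along y, the floor 5 mm thick, the rim 45 mm high, walls 5 mm; it is fixed. Origin: centre of the underside, on the counter; z up. Which side of the counter it stands on varies
- cup: White china cup, rim radius 30 mm, 56 mm tall, among the clips. Bystander, loose; origin at the centre of its underside
- tag1: Blank black slate price tag in a wooden foot, 26 x 44 mm, 55 mm tall, among the clips. Bystander, loose; origin at the centre of its underside
- tag2: A second price tag like tag1. Bystander, loose; origin at the centre of its underside
- shaker: Sugar shaker, glass with a steel top, radius 29 mm, 70 mm tall, between the robot and the clips. Bystander, loose; origin at the centre of its underside
- syrup: Amber syrup bottle, radius 33 mm, 200 mm tall, beyond the clips. Bystander, loose; origin at the centre of its underside
- jar: Glass jam jar with a wooden lid, radius 36 mm, 55 mm tall, beyond the clips. Bystander, loose; origin at the centre of its underside
- plates: Stack of white plates, radius 68 mm, 36 mm tall, beyond the clips. Bystander, loose; origin at the centre of its underside
- tongs: Steel serving tongs lying along y, 210 mm long, 84 mm wide, 24 mm tall, beyond the clips. Bystander, loose; origin at the centre of its underside
- clip_a_pad: The wooden pad at the jaw tip of clip a's fixed half, 12 x 4 x 26 mm, 58 mm ahead of the pivot, on which the moving jaw clamps; origin at its centre. The shut jaws clamp it with about 0.3 to 9.5 N: over 5.6 N in a firm clip, under 3.7 N in a weak one
- clip_b_pad: The wooden pad at the jaw tip of clip b's fixed half, 12 x 4 x 26 mm, 58 mm ahead of the pivot, on which the moving jaw clamps; origin at its centre. The shut jaws clamp it with about 0.3 to 9.5 N: over 5.6 N in a firm clip, under 3.7 N in a weak one
- clip_c_pad: The wooden pad at the jaw tip of clip c's fixed half, 12 x 4 x 26 mm, 58 mm ahead of the pivot, on which the moving jaw clamps; origin at its centre. The shut jaws clamp it with about 0.3 to 9.5 N: over 5.6 N in a firm clip, under 3.7 N in a weak one
- clip_d_pad: The wooden pad at the jaw tip of clip d's fixed half, 12 x 4 x 26 mm, 58 mm ahead of the pivot, on which the moving jaw clamps; origin at its centre. The shut jaws clamp it with about 0.3 to 9.5 N: over 5.6 N in a firm clip, under 3.7 N in a weak one
Not all that is in view belongs to the job. Leave any blue look-alike of the part that bears clip_c_mid alone.

How it is judged:
By the outcome, as a careful person would: the job done as asked, in the order asked, and still so for the second after the job is handed in, with the robot touching nothing.
It also fails if it takes over 72 s, if anything falls off the work surface, if the arm or the gripper's body presses on something with over 40 N, if the wrist force passes 120 N, or if a joint passes its speed limit or range.

## Robot

A 6-joint arm with a two-finger parallel gripper is mounted at the origin on the work surface. World frame = base frame: x ahead of the robot, y to its left, z up, the work surface at z = 0. Lengths are in m, angles in degrees, forces in N, time in s.
With the tool pointing down it reaches from about 0.4 to 0.825 m from the base axis. Payload 7 kg.
Tool frame: the origin (TCP) lies midway between the tips of the shut fingers; the grasp point (between the pads) lies 19 mm behind it; z points along the fingers, y is the line along which they close (so a half turn about z gives the same grasp; the last joint's range is limited). The gripper opens to 88 mm and grips with 3 to 60 N. Pads are 19 mm wide; open, the fingers measure 130 mm over their backs; the gripper's body (78 mm by 193 mm) begins 47 mm behind the grasp point.
Start: joints at [81.595, 20.546, 0.682, 0, -70.136, -16.507], TCP at [0.284, 0.612, 0.227] pointing down, gripper open.
Joint ranges: [-176.03, 176.03], [-82.01, 121.73], [-58.28, 71.71], [-173.87, 95.51], [-174.79, -0.11], [-173.66, 173.66]. Speed limits (degrees/s): [136.94, 136.94, 172.46, 180, 180, 180].

## Interface

Orientations are given as [roll, pitch, yaw] about the fixed x, y, z axes, in that order (R = Rz(yaw) Ry(pitch) Rx(roll)).
In Python, from plant import r, eyes, workorder gives the robot as it stands.
- The arm moves only by the tool step_arm, never from a script. Its argument "plan" is a list of rows, each a list of 5 numbers: the shift along the tool's x, y, z each as a share of 25 cm, from -1 to 1, then the turn about the tool's z as a share of 60 degrees, from -1 to 1, then the finger opening in mm, from 0 to 87.6. In form: [[x, y, z, turn, jaw], ...]. A call has 1 to 12 rows; each row is the pose to reach, as a shift and turn from the pose commanded when the call began, along the tool's axes at that moment; what a row does not reach only later rows make up. A row lasts 1/12 s, in which the tool goes at most 41.7 mm and 7.16 degrees, less where a joint would pass 70% of its speed; a pose out of reach is approached as far as the arm can. A call with a number of a shift or a turn outside -1 to 1 is refused whole. A call with a gripper value outside its range is refused whole. The fingers move at their own pace and stop on an object; "newtons" is the grip in N (left out, the last holds). Time passes only in rows, so rows that repeat a pose let the fingers close. It gives the time, the measured TCP pose, the force, the opening and the grip force at its end, in the units of the state.
- r.get_state(): the state, without advancing time (a new reading comes with each control period).
- eyes.capture(name): name is "scene" or "side" or "wrist"; returns the picture (400x640x3 uint8, red, green, blue); there is no depth.
- eyes.camera_model(name): a dict with "fov_y" (degrees; the focal length in pixels is half the picture's height over the tangent of half this angle, whatever the lens; pixels are square), "cx", "cy" (the principal point, pixels), "world_to_cam" (4x4, takes a point from world to camera coordinates); the wrist camera has in their place "hand_eye" (4x4, takes a point from camera to tool coordinates, whose origin is the TCP and whose axes are the flange's). Camera axes: x right, y up, looking along -z (the intrinsics and any distortion apply to the point x, -y, -z); pixel columns grow to the right and rows downward; lengths in m; the calibration is good to about 2 mm. A picture is of the moment at which its call begins: read the wrist's pose just before it. camera_model takes no time and is no camera call.
- workorder.close_job(): hands the job in; it is judged then, once.
The state is a dict: "time_s": time; "joints": joint angles; "qd": joint speeds; "joint_torque": joint torques, N m; "tcp_pos": TCP position; "eef_rot": TCP orientation; "contact_force": force on the tool from outside, world axes, zero at the start; "moment": the same for the moment, N m; "gripper_width": finger opening in m; "gripper_force": force on a finger pad.
Only numpy, scipy, OpenCV 4.12 (cv2) and the standard library are available. Lean on these libraries where they do the work, as an engineer would, in place of code of your own. Each camera call takes 0.05 s, during which the arm holds its last target. There are 200 camera calls.

## Working session

There is one attempt and no reset: what is moved stays moved. The work goes in short steps, Python scripts to look and compute and a tool call to move; the robot and the scene stay as the last step left them, time stands still between calls to the robot, and variables do not carry over. Pictures are saved under pics/ and viewed, at most 10 in all, crops included, and the job is handed in when it is done.

Besides the shell and the picture viewer there is one more tool, called after "Request:" by a JSON object that holds its "op" and its "data". step_arm: Moves the arm, as the interface text tells. Its arguments: {"type":"object","properties":{"plan":{"type":"array"},"newtons":{"type":"number"}},"required":["plan"]}

```bash
mkdir -p pics; ls; python3 - <<'E'
from plant import r, eyes, workorder
import cv2,json
for n in ("scene","side"):
    cv2.imwrite(f"pics/{n}0.png",eyes.capture(n)[:,:,::-1])
for n in ("scene","side","wrist"):
    print(n,eyes.camera_model(n))
print(r.get_state())
E
```

```text
pics
scene {'fov_y': 47.37847325544723, 'cx': 315.39743936250335, 'cy': 203.8297328304145, 'world_to_cam': array([[-0.43108486,  0.90205543,  0.02149063,  0.23027602],
       [-0.51586825, -0.26593025,  0.81434701,  0.21923747],
       [ 0.74030115,  0.33996633,  0.57998026, -1.62718332],
       [ 0.        ,  0.        ,  0.        ,  1.        ]])}
side {'fov_y': 42.27533714899374, 'cx': 312.2884925552798, 'cy': 200.86447159345983, 'world_to_cam': array([[ 0.86222601, -0.5061839 , -0.01855156, -0.41852541],
       [ 0.26369817,  0.41730636,  0.86966584, -0.18867814],
       [-0.43246916, -0.75474053,  0.49329217, -0.99795419],
       [ 0.        ,  0.        ,  0.        ,  1.        ]])}
wrist {'fov_y': 58.20140784311787, 'cx': 318.0591773800793, 'cy': 201.5601522098171, 'hand_eye': array([[ 1.94563257e-04,  9.56518171e-01,  2.91672678e-01,
         7.84174267e-02],
       [ 9.99999936e-01, -2.74034077e-04,  2.31613499e-04,
         1.02841498e-04],
       [ 3.01470773e-04,  2.91672614e-01, -9.56518163e-01,
        -1.59634729e-01],
       [ 0.00000000e+00,  0.00000000e+00,  0.00000000e+00,
         1.00000000e+00]])}
{'time_s': 0.1, 'joints': array([ 8.15939205e+01,  2.05858863e+01,  6.39768832e-01, -1.78445057e-02,
       -7.01362902e+01, -1.65068686e+01]), 'qd': array([ 0.02414346, -0.06474843,  0.07885092,  0.03321246,  0.05577176,
       -0.06915915]), 'joint_torque': array([-1.73969620e-03, -5.84164524e+01,  2.93752992e+01,  7.01555908e+00,
        1.01694156e-02, -4.29985289e-05]), 'tcp_pos': array([0.2841778 , 0.61178466, 0.22573802]), 'eef_rot': array([ 1.79916222e+02, -7.33202151e-03, -2.49190180e+01]), 'contact_force': array([-0.05170984, -0.52811733,  0.21003196]), 'moment': array([-0.02024448, -0.02813185,  0.01519685]), 'gripper_force': 0.0, 'gripper_width': 0.08799575120312252}
```

View pics/scene0.png

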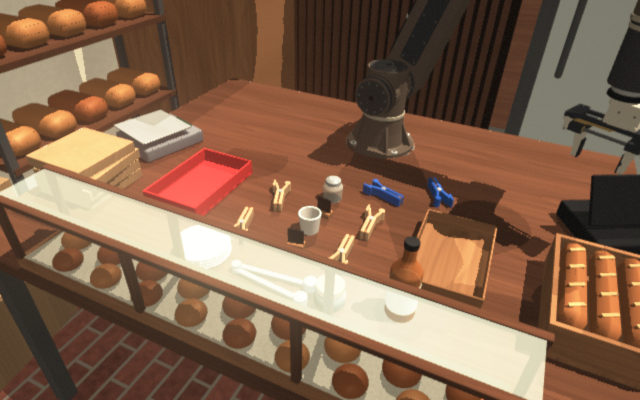

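View pics/side0.png

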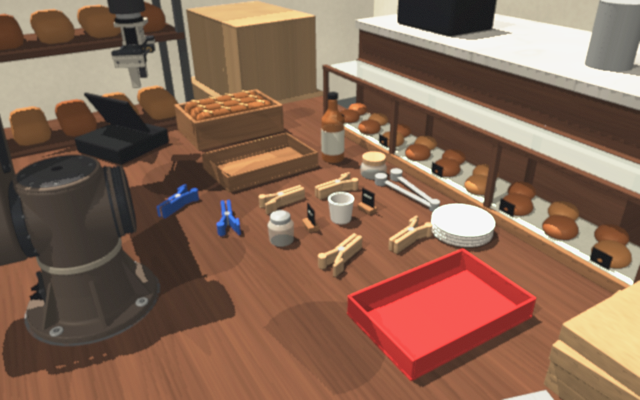

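The scene picture shows clips at about (282,194), (244,218), (371,223) and (344,247), the red bin at (200,180) and the brown tray at (455,258). The side picture shows the same clips at (341,252), (410,235), (282,197) and (336,186), with blue decoys at (178,201) and (229,217).

```bash
cat > h.py <<'E'
import numpy as np, cv2
from scipy.spatial.transform import Rotation as Ro
def cam(name,eyes,state=None):
    m=eyes.camera_model(name); f=200/np.tan(np.radians(m['fov_y']/2))
    if name=='wrist':
        T=np.eye(4);T[:3,:3]=Ro.from_euler('xyz',state['eef_rot'],degrees=True).as_matrix();T[:3,3]=state['tcp_pos']
        cw=T@m['hand_eye']
    else: cw=np.linalg.inv(m['world_to_cam'])
    return f,m['cx'],m['cy'],cw
def back(c,uv,z):
    f,cx,cy,cw=c; uv=np.atleast_2d(np.asarray(uv,float))
    d=np.c_[(uv[:,0]-cx)/f,-(uv[:,1]-cy)/f,-np.ones(len(uv))]@cw[:3,:3].T
    o=cw[:3,3]; return o+d*((z-o[2])/d[:,2])[:,None]
def proj(c,P):
    f,cx,cy,cw=c; p=(np.atleast_2d(P)-cw[:3,3])@cw[:3,:3]
    return np.c_[cx-f*p[:,0]/p[:,2],cy+f*p[:,1]/p[:,2]]
E
python3 - <<'E'
from plant import r, eyes
from h import *
np.set_printoptions(precision=3,suppress=True)
S=cam('scene',eyes);D=cam('side',eyes)
print('clips sc',back(S,[(282,194),(244,218),(371,223),(344,247)],.02)[:,:2].tolist())
print('clips sd',back(D,[(341,252),(410,235),(282,197),(336,186)],.02)[:,:2].tolist())
print('bin rim sc',back(S,[(207,151),(253,164),(196,203),(146,182)],.045)[:,:2].tolist())
print('bin rim sd',back(D,[(349,302),(463,255),(534,298),(412,361)],.045)[:,:2].tolist())
print('tray rim sc',back(S,[(428,212),(496,222),(490,295),(412,275)],.045)[:,:2].tolist())
print('blue,shaker,cup,syrup base,jar,plates sd',back(D,[(178,205),(229,220),(281,240),(341,218),(332,158),(373,172),(461,228)],.01)[:,:2].tolist())
E
```

```text
clips sc [[0.4721699871422017, -0.13671174187341584], [0.6182411437418599, -0.17147470813192045], [0.48357195174868783, 0.1390024963740909], [0.6058953443318589, 0.11231878681444224]]
clips sd [[0.47111419029172785, -0.14384800756776772], [0.6345763778808894, -0.16990239856946154], [0.47594807769644243, 0.13286760094934336], [0.621594308051298, 0.10992524277458104]]
bin rim sc [[0.4002008377712163, -0.44933534493836635], [0.4017964768049549, -0.2764166251646556], [0.6475984625256503, -0.3024146267212384], [0.6289672804743818, -0.49251612252896415]]
bin rim sd [[0.3805423317324367, -0.3075915961054274], [0.6505716451908157, -0.30943214047319056], [0.6625277558891208, -0.46900710496324577], [0.38641215911220494, -0.4703010810225723]]
tray rim sc [[0.40036819049540684, 0.26736749558147144], [0.3622861365408614, 0.43695447804196985], [0.6358804366221215, 0.46095390919382595], [0.6522989816258572, 0.2945472325585936]]
blue,shaker,cup,syrup base,jar,plates sd [[0.24525095987074136, 0.2516243249520259], [0.32602419061992477, 0.11693151411760516], [0.39148535318306243, -0.02358032159365242], [0.5547224642250432, -0.016138825882273444], [0.7163768192912728, 0.2791397069863083], [0.7625685886762513, 0.14047210403288035], [0.7610983875177387, -0.1971447299644995]]
```

Request:
{"op": "step_arm", "data": {"plan": [[1, 0.89, -0.3, -0.415, 87], [1, 0.89, -0.3, -0.415, 87], [1, 0.89, -0.3, -0.415, 87], [1, 0.89, -0.3, -0.415, 87], [1, 0.89, -0.3, -0.415, 87], [1, 0.89, -0.3, -0.415, 87], [1, 0.89, -0.3, -0.415, 87], [1, 0.89, -0.3, -0.415, 87], [1, 0.89, -0.3, -0.415, 87]]}}

```text
time_s: 0.85
tcp_pos: [0.4186, 0.301, 0.3034]
eef_rot: [-179.9, -0.1, -0.1]
contact_force: [0.2, 0.3, 0.1]
gripper_width: 0.0871
gripper_force: 0.0
```

Request:
{"op": "step_arm", "data": {"plan": [[0.52, 1, 0, 0, 87], [0.52, 1, 0, 0, 87], [0.52, 1, 0, 0, 87], [0.52, 1, 0, 0, 87], [0.52, 1, 0, 0, 87], [0.52, 1, 0, 0, 87], [0.52, 1, 0, 0, 87], [0.52, 1, 0, 0, 87], [0.52, 1, 0, 0, 87]]}}

```text
time_s: 1.6
tcp_pos: [0.5475, 0.0534, 0.3007]
eef_rot: [180.0, 0.1, -0.2]
contact_force: [-0.7, -0.2, -0.8]
gripper_width: 0.0872
gripper_force: 0.0
```

```bash
python3 - <<'E'
from plant import r, eyes
from h import *
import pickle
s=r.get_state(); im=eyes.capture('wrist')
pickle.dump((s,im),open('w1.pkl','wb')); print(s['tcp_pos'],s['eef_rot'],s['time_s'])
cv2.imwrite('pics/w1.png',im[:,:,::-1])
E
```

```text
[0.54754092 0.05341634 0.30069339] [ 1.79970908e+02  8.68319264e-02 -2.15778351e-01] 1.6
```

View pics/w1.png

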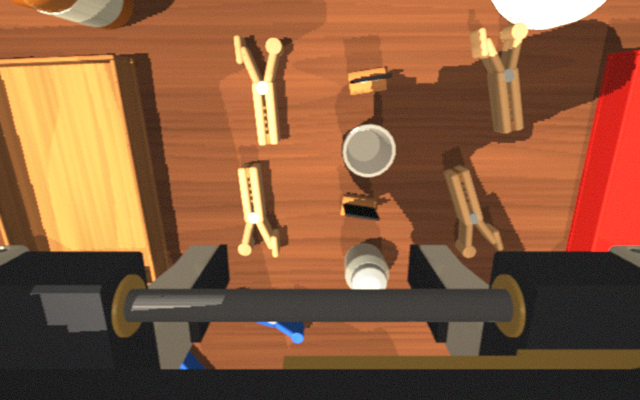

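```bash
python3 - <<'E'
import pickle,cv2,numpy as np
s,im=pickle.load(open('w1.pkl','rb'))
t=[]
for (x,y) in [(215,25),(205,145),(455,10),(425,145)]:
    c=cv2.rotate(im[y:y+130,x:x+98],cv2.ROTATE_90_COUNTERCLOCKWISE) # u' = y, v'=97-x
    c=cv2.resize(c,None,fx=3,fy=3,interpolation=cv2.INTER_CUBIC)
    for k in range(0,130,10): cv2.line(c,(k*3,0),(k*3,4 if k%50 else 12),(0,255,255),1)
    for k in range(0,98,10): cv2.line(c,(0,k*3),(4 if k%50 else 12,k*3),(0,255,255),1)
    t.append(c)
cv2.imwrite('pics/m1.png',np.vstack([np.hstack(t[:2]),np.hstack(t[2:])])[:,:,::-1])
E
```

```text
(no output)
```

View pics/m1.png

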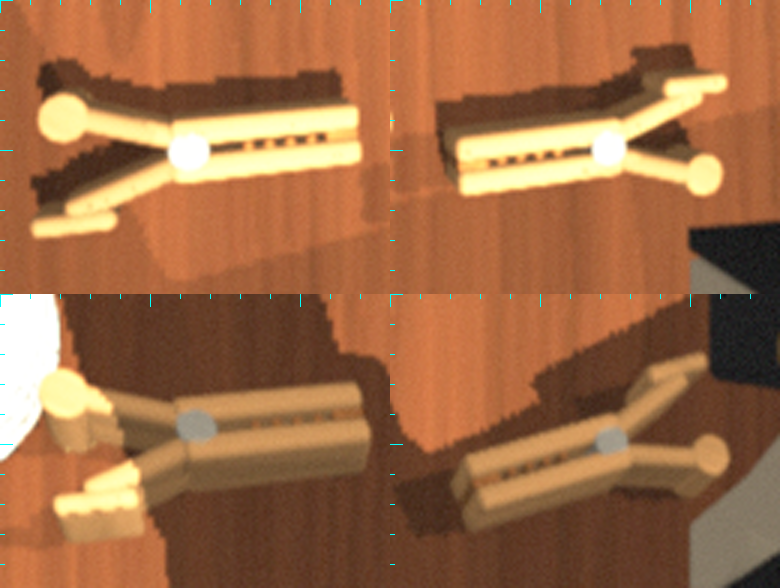

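```bash
python3 - <<'E'
import pickle
from plant import eyes
from h import *
from scipy.optimize import least_squares
np.set_printoptions(precision=4,suppress=True)
s,im=pickle.load(open('w1.pkl','rb'))
C=cam('wrist',eyes,s)
o=dict(P=(215,25),Q=(205,145),R=(455,10),S=(425,145))
pts=dict(P=[(188,152),(359,133)],Q=[(218,149),(71,165)],R=[(196,132),(363,118)],S=[(221,146),(85,186)])
for k in o:
    uv=[(o[k][0]+97-v/3, o[k][1]+u/3) for u,v in pts[k]]
    W=back(C,uv,.03); d=W[1]-W[0]; a=np.degrees(np.arctan2(d[1],d[0])); u=d/np.linalg.norm(d)
    print(k,'pivot',W[0,:2],'len',np.linalg.norm(d),'yaw',round(a,1),'tails',(W[0]-.043*u)[:2],'back y',np.array([-u[1],u[0]]))
m=(im.min(2)>170).astype(np.uint8); m[60:]=0; m[:,:470]=0; m[:,615:]=0
n,l,st,_=cv2.connectedComponentsWithStats(m); b=(l==1+np.argmax(st[1:,4]))
e=[(x,np.nonzero(b[:,x])[0].max()) for x in range(495,605,5) if b[:,x].any()]
W=back(C,e,.036)
f=least_squares(lambda c:np.hypot(W[:,0]-c[0],W[:,1]-c[1])-.068,[.76,-.2]); print('plates',f.x,abs(f.fun).max(),e)
print('cup rim',back(C,[(368,150)],.056),'shaker top',back(C,[(368,278)],.07),'tags',back(C,[(368,76),(361,208)],.03))
print('tray wall edge',back(C,[(120,60),(150,255)],.045),'bin',back(C,[(612,55),(570,250)],.045))
E
```

```text
P pivot [0.6306 0.1181] len 0.06505704497052868 yaw -176.2 tails [0.6735 0.1209] back y [ 0.0666 -0.9978]
Q pivot [0.4733 0.1373] len 0.06336987715514414 yaw 2.6 tails [0.4303 0.1354] back y [-0.0454  0.999 ]
R pivot [ 0.6429 -0.1614] len 0.0638957798324356 yaw -166.5 tails [ 0.6847 -0.1514] back y [ 0.2332 -0.9724]
S pivot [ 0.471  -0.1434] len 0.06344118067387296 yaw 21.8 tails [ 0.431  -0.1594] back y [-0.371   0.9286]
plates [ 0.7546 -0.1857] 0.016367521563115925 [(495, np.int64(6)), (500, np.int64(13)), (505, np.int64(17)), (510, np.int64(21)), (515, np.int64(45)), (520, np.int64(38)), (525, np.int64(33)), (530, np.int64(29)), (535, np.int64(29)), (540, np.int64(29)), (545, np.int64(28)), (550, np.int64(27)), (555, np.int64(26)), (560, np.int64(24)), (565, np.int64(23)), (570, np.int64(22)), (575, np.int64(20)), (580, np.int64(18)), (585, np.int64(16)), (590, np.int64(13)), (595, np.int64(9)), (600, np.int64(5))]
cup rim [[ 0.5629 -0.0027  0.056 ]] shaker top [[ 0.4093 -0.0066  0.07  ]] tags [[ 0.6427 -0.0032  0.03  ]
 [ 0.4857 -0.0002  0.03  ]]
tray wall edge [[0.6594 0.2668 0.045 ]
 [0.429  0.2669 0.045 ]] bin [[ 0.6625 -0.2625  0.045 ]
 [ 0.434  -0.2635  0.045 ]]
```

The wrist picture and crops show the four clips clearly, pivots at about (263,88), (254,217), (508,75) and (474,218), in shade on the right. R's tails nearly touch the plates, so that clip gets moved clear before it is squeezed. I start with P, at upper left.

Request:
{"op": "step_arm", "data": {"plan": [[0.504, -0.27, 0.8, -0.067, 87], [0.504, -0.27, 0.8, -0.067, 87], [0.504, -0.27, 0.8, -0.067, 87], [0.504, -0.27, 0.8, -0.067, 87], [0.504, -0.27, 0.8, -0.067, 87], [0.504, -0.27, 0.8, -0.067, 87], [0.504, -0.27, 0.8, -0.067, 87], [0.504, -0.27, 0.8, -0.067, 87]]}}

```text
time_s: 2.32
tcp_pos: [0.6718, 0.124, 0.0979]
eef_rot: [179.9, 0.3, 4.1]
contact_force: [-0.1, 0.1, 1.3]
gripper_width: 0.087
gripper_force: 0.0
```

Request:
{"op": "step_arm", "data": {"plan": [[0, 0, 0.2, 0, 87], [0, 0, 0.387, 0, 87], [0, 0, 0.387, 0, 87], [0, 0, 0.387, 0, 87], [0, 0, 0.387, 0, 87]], "newtons": 30}}

```text
time_s: 2.73
tcp_pos: [0.674, 0.1231, 0.0069]
eef_rot: [180.0, -0.1, 4.1]
contact_force: [-0.5, 0.3, 1.1]
gripper_width: 0.0871
gripper_force: 0.0
```

Request:
{"op": "step_arm", "data": {"plan": [[0, 0, 0, 0, 46], [0, 0, 0, 0, 46], [0, 0, 0, 0, 46], [0, 0, 0, 0, 46], [0, 0, 0, 0, 46], [0, 0, 0, 0, 46], [0, 0, 0, 0, 46], [0, 0, 0, 0, 46], [0, 0, 0, 0, 46], [0, 0, 0, 0, 46]]}}

```text
time_s: 3.57
tcp_pos: [0.6739, 0.1229, 0.0053]
eef_rot: [-180.0, -0.1, 4.0]
contact_force: [-0.5, 2.1, 4.6]
gripper_width: 0.0464
gripper_force: 10.7
```

Request:
{"op": "step_arm", "data": {"plan": [[0, 0, 0, 0, 45.7], [0, 0, 0, 0, 45.7], [0, 0, 0, 0, 45.7], [0, 0, 0, 0, 45.7]]}}

```text
time_s: 3.9
tcp_pos: [0.6739, 0.1229, 0.0053]
eef_rot: [-180.0, -0.1, 4.0]
contact_force: [1.9, 1.8, 6.3]
gripper_width: 0.0458
gripper_force: 11.2
```

Request:
{"op": "step_arm", "data": {"plan": [[0, 0, 0, 0, 41], [0, 0, 0, 0, 41], [0, 0, 0, 0, 41], [0, 0, 0, 0, 41], [0, 0, 0, 0, 41]]}}

```text
time_s: 4.32
tcp_pos: [0.6739, 0.1228, 0.0052]
eef_rot: [-180.0, -0.1, 4.0]
contact_force: [0.3, 2.1, 5.5]
gripper_width: 0.0412
gripper_force: 12.6
```

Request:
{"op": "step_arm", "data": {"plan": [[0, 0, 0, 0, 36], [0, 0, 0, 0, 36], [0, 0, 0, 0, 36], [-0.1, 0, -0.15, 0, 36], [-0.2, 0, -0.4, 0, 36], [-0.2, 0, -0.4, 0, 36], [-0.2, 0, -0.4, 0, 36], [-0.2, 0, -0.4, 0, 36]]}}

```text
time_s: 4.98
tcp_pos: [0.6232, 0.1191, 0.1062]
eef_rot: [-179.9, -0.1, 4.0]
contact_force: [-0.3, 0.0, -1.2]
gripper_width: 0.0379
gripper_force: 29.5
```

Request:
{"op": "step_arm", "data": {"plan": [[0, 0, 0, 0, 46], [0, 0, 0, 0, 46], [0, 0, 0, 0, 46], [0, 0, 0, 0, 46], [0, 0, 0, 0, 46]]}}

```text
time_s: 5.4
tcp_pos: [0.6232, 0.1188, 0.1037]
eef_rot: [180.0, 0.1, 4.0]
contact_force: [-0.7, 0.3, -1.5]
gripper_width: 0.0463
gripper_force: 9.5
```

```bash
python3 - <<'E'
from plant import r, eyes
from h import *
import pickle
s=r.get_state(); im=eyes.capture('wrist')
pickle.dump((s,im),open('w2.pkl','wb')); 
for i in range(4): print(r.get_state()['gripper_force'],r.get_state()['gripper_width'],r.get_state()['contact_force'])
cv2.imwrite('pics/w2.png',im[:,:,::-1])
E
```

```text
9.499184489250183 0.04584845459138049 [-0.1117502   0.37300765 -0.70129011]
9.499184489250183 0.04584845459138049 [-0.1117502   0.37300765 -0.70129011]
9.499184489250183 0.04584845459138049 [-0.1117502   0.37300765 -0.70129011]
9.499184489250183 0.04584845459138049 [-0.1117502   0.37300765 -0.70129011]
```

View pics/w2.png

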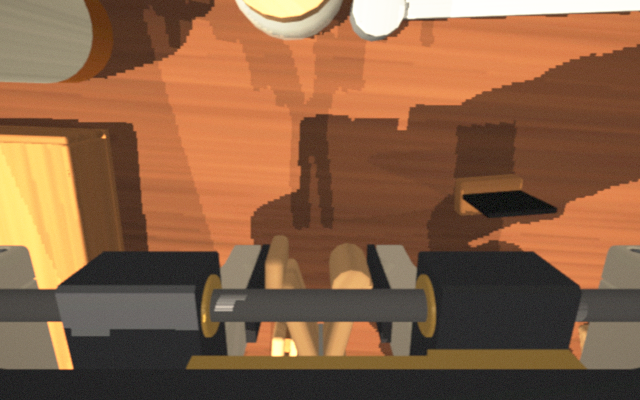

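The wrist picture shows the clip held by its tails between the pads, with the ball against the right finger. I check the force in the air, free of table friction, closing again from 49 mm.

Request:
{"op": "step_arm", "data": {"plan": [[0, 0, 0, 0, 49.5], [0, 0, 0, 0, 49.5], [0, 0, 0, 0, 49.5], [0, 0, 0, 0, 49.5]]}}

```text
time_s: 5.78
tcp_pos: [0.6235, 0.119, 0.1048]
eef_rot: [-180.0, -0.0, 4.0]
contact_force: [-0.8, -0.5, -1.1]
gripper_width: 0.0497
gripper_force: 7.9
```

Request:
{"op": "step_arm", "data": {"plan": [[0, 0, 0, 0, 46], [0, 0, 0, 0, 46], [0, 0, 0, 0, 46], [0, 0, 0, 0, 46]]}}

```text
time_s: 6.12
tcp_pos: [0.6235, 0.119, 0.1049]
eef_rot: [-180.0, -0.0, 4.0]
contact_force: [0.5, 0.5, -0.3]
gripper_width: 0.0459
gripper_force: 9.6
```

Request:
{"op": "step_arm", "data": {"plan": [[0, 0, 0, 0, 42], [0, 0, 0, 0, 42], [0, 0, 0, 0, 42], [0, 0, 0, 0, 42]]}}

```text
time_s: 6.45
tcp_pos: [0.6234, 0.119, 0.1048]
eef_rot: [-180.0, -0.0, 4.0]
contact_force: [-0.1, -0.2, -1.4]
gripper_width: 0.0421
gripper_force: 10.9
```

Request:
{"op": "step_arm", "data": {"plan": [[0, 0, -0.12, 0.1, 36], [-0.11, 0.98, -0.12, 1, 36], [-0.11, 0.98, -0.12, 1, 36], [-0.11, 0.98, -0.12, 1, 36], [-0.11, 0.98, -0.12, 1, 36], [-0.11, 0.98, -0.12, 1, 36], [-0.11, 0.98, -0.12, 1, 36], [-0.11, 0.98, -0.12, 1, 36], [-0.11, 0.98, -0.12, 1, 36], [-0.11, 0.98, -0.12, 1, 36]]}}

```text
time_s: 7.28
tcp_pos: [0.6128, -0.1285, 0.1347]
eef_rot: [180.0, 0.0, -56.3]
contact_force: [-0.3, 0.3, -1.7]
gripper_width: 0.038
gripper_force: 29.6
```

Request:
{"op": "step_arm", "data": {"plan": [[0.98, 0.743, 0, 0.567, 36], [0.98, 0.743, 0, 0.567, 36], [0.98, 0.743, 0, 0.567, 36], [0.98, 0.743, 0, 0.567, 36], [0.98, 0.743, 0, 0.567, 36], [0.98, 0.743, 0, 0.567, 36], [0.98, 0.743, 0, 0.567, 36], [0.98, 0.743, 0, 0.567, 36], [0.98, 0.743, 0, 0.567, 36]]}}

```text
time_s: 8.03
tcp_pos: [0.5952, -0.4379, 0.1338]
eef_rot: [179.9, -0.0, -90.1]
contact_force: [1.1, 0.3, -1.6]
gripper_width: 0.0379
gripper_force: 29.6
```

```bash
python3 - <<'E'
from plant import r, eyes
from h import *
import pickle
s=r.get_state(); im=eyes.capture('wrist')
pickle.dump((s,im),open('w3.pkl','wb')); print(s['tcp_pos'],s['eef_rot'])
c=cam('wrist',eyes,s)
for x0,x1 in((.385,.655),):
  for z,col in((.045,(0,255,0)),(.005,(0,0,255))):
    q=proj(c,[(x0,-.303,z),(x1,-.303,z),(x1,-.473,z),(x0,-.473,z)]).astype(int); print(q.tolist())
    im=im.copy(); cv2.polylines(im,[q.reshape(-1,1,2)],True,col)
cv2.imwrite('pics/w3.png',im[:,:,::-1])
E
```

```text
[ 0.59516288 -0.43790837  0.13375479] [ 1.79940202e+02 -1.14439868e-02 -9.00547568e+01]
[[568, 359], [245, 359], [231, 157], [618, 157]]
[[540, 329], [253, 329], [242, 149], [578, 148]]
```

View pics/w3.png

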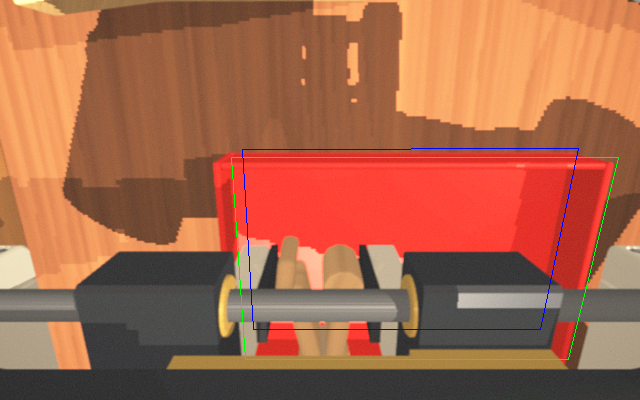

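The drawn outline matches the red bin to within a few mm; its centre is about (0.52, -0.385), and the clip hangs over its far-x end. I lower and release with a limited opening.

Request:
{"op": "step_arm", "data": {"plan": [[-0.016, 0.028, 0.15, 0, 36], [-0.016, 0.028, 0.3, 0, 36], [-0.016, 0.028, 0.43, 0, 36], [-0.016, 0.028, 0.482, 0, 36], [-0.016, 0.028, 0.482, 0, 36], [-0.016, 0.028, 0.482, 0, 57], [-0.016, 0.028, 0.482, 0, 57], [-0.016, 0.028, 0.482, 0, 57], [-0.016, 0.028, 0.482, 0, 57], [-0.016, 0.028, 0.482, 0, 57]]}}

```text
time_s: 8.92
tcp_pos: [0.5899, -0.4306, 0.0158]
eef_rot: [-179.9, -0.0, -90.0]
contact_force: [0.4, 0.9, -0.2]
gripper_width: 0.0565
gripper_force: 0.0
```

Request:
{"op": "step_arm", "data": {"plan": [[0, 0, -0.16, 0, 57], [0, 0, -0.32, 0, 57], [-0.2, 0.1, -0.48, -0.2, 57], [-0.6, 0.3, -0.48, -1, 57], [-0.6, 0.3, -0.48, -1, 57], [-0.6, 0.3, -0.48, -1, 57], [-0.6, 0.3, -0.48, -1, 57], [-0.6, 0.3, -0.48, -1, 57], [-0.6, 0.3, -0.48, -1, 57], [-0.6, 0.3, -0.48, -1, 57], [-0.6, 0.3, -0.48, -1, 57]]}}

```text
time_s: 9.83
tcp_pos: [0.5144, -0.2801, 0.1354]
eef_rot: [-180.0, -0.1, -29.6]
contact_force: [-0.3, -0.8, -0.5]
gripper_width: 0.057
gripper_force: 0.0
```

Request:
{"op": "step_arm", "data": {"plan": [[-0.534, -0.253, 0, -0.863, 87], [-0.534, -0.253, 0, -0.863, 87], [-0.534, -0.253, 0, -0.863, 87], [-0.534, -0.253, 0, -0.863, 87], [-0.534, -0.253, 0, -0.863, 87], [-0.534, -0.253, 0, -0.863, 87], [-0.534, -0.253, 0, -0.863, 87], [-0.534, -0.253, 0, -0.863, 87], [-0.534, -0.253, 0, -0.863, 87]]}}

```text
time_s: 10.58
tcp_pos: [0.4305, -0.1587, 0.1351]
eef_rot: [180.0, -0.1, 21.9]
contact_force: [-0.0, 0.1, 0.3]
gripper_width: 0.0867
gripper_force: 0.0
```

```bash
python3 - <<'E'
from plant import r, eyes
from h import *
import pickle
s=r.get_state(); im=eyes.capture('wrist').copy()
print(s['tcp_pos'],s['eef_rot'])
c=cam('wrist',eyes,s)
R=s['eef_rot'][2]; a=np.radians(21.8); u=np.array([np.cos(a),np.sin(a),0]); v=np.array([-u[1],u[0],0]); p=np.array([.471,-.1434,.03])
q=proj(c,[p,p+.065*u,p-.043*u+.026*v,p-.043*u-.026*v, p-.043*u+.065*v-[0,0,.02],p-.043*u-.065*v-[0,0,.02]]).astype(int); print(q.tolist())
for x in q: cv2.circle(im,tuple(map(int,x)),3,(0,0,255),-1)
cv2.imwrite('pics/w4.png',im[:,:,::-1])
E
```

```text
[ 0.43052665 -0.15868906  0.13511906] [ 1.79965675e+02 -9.31811254e-02  2.18638189e+01]
[[319, 142], [320, 46], [285, 198], [353, 198], [240, 191], [398, 192]]
```

View pics/w4.png

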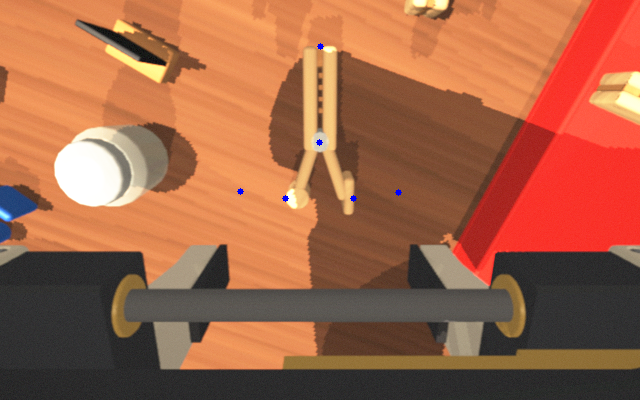

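The projected marks (blue dots) lie on the clip's pivot and jaws to within 2 mm, and the tails, at (297,195) and (349,195), are centred between the fingers. I lower and squeeze.

Request:
{"op": "step_arm", "data": {"plan": [[0, 0, 0.16, 0, 87], [0, 0, 0.32, 0, 87], [0, 0, 0.48, 0, 87], [0, 0, 0.52, 0, 87], [0, 0, 0.52, 0, 46], [0, 0, 0.52, 0, 46], [0, 0, 0.52, 0, 46], [0, 0, 0.52, 0, 46], [0, 0, 0.52, 0, 46], [0, 0, 0.52, 0, 46], [0, 0, 0.52, 0, 46], [0, 0, 0.52, 0, 46]]}}

```text
time_s: 11.63
tcp_pos: [0.4306, -0.1588, 0.0048]
eef_rot: [180.0, -0.0, 21.8]
contact_force: [-0.3, -1.7, 3.2]
gripper_width: 0.0469
gripper_force: 11.1
```

Request:
{"op": "step_arm", "data": {"plan": [[0, 0, 0, 0, 46], [0, 0, 0, 0, 46], [0, 0, 0, 0, 46], [0, 0, 0, 0, 46]]}}

```text
time_s: 11.97
tcp_pos: [0.4307, -0.1589, 0.0047]
eef_rot: [180.0, -0.0, 21.8]
contact_force: [-1.0, -2.5, 5.4]
gripper_width: 0.0462
gripper_force: 11.5
```

Request:
{"op": "step_arm", "data": {"plan": [[0, 0, 0, 0, 36], [0, 0, 0, 0, 36], [0, 0, 0, 0, 36], [0, 0, -0.15, 0, 36], [0, 0, -0.3, 0, 36], [0, 0, -0.4, 0, 36], [0, 0, -0.52, 0, 36], [0, 0, -0.52, 0, 46], [0, 0, -0.52, 0, 46], [0, 0, -0.52, 0, 46], [0, 0, -0.52, 0, 46], [0, 0, -0.52, 0, 46]]}}

```text
time_s: 12.97
tcp_pos: [0.4294, -0.1587, 0.133]
eef_rot: [-179.9, 0.1, 21.8]
contact_force: [-0.9, -0.3, -1.4]
gripper_width: 0.0461
gripper_force: 9.9
```

Request:
{"op": "step_arm", "data": {"plan": [[-0.2, 0.69, 0, 1, 36], [-0.2, 0.69, 0, 1, 36], [-0.2, 0.69, 0, 1, 36], [-0.2, 0.69, 0, 1, 36], [-0.2, 0.69, 0, 1, 36], [-0.2, 0.69, 0, 1, 36], [-0.2, 0.69, 0, 1, 36], [-0.2, 0.69, 0, 1, 36], [-0.2, 0.69, 0, 1, 36]]}}

```text
time_s: 13.72
tcp_pos: [0.447, -0.3376, 0.1327]
eef_rot: [179.9, 0.2, -38.7]
contact_force: [-1.0, 0.1, -1.5]
gripper_width: 0.0379
gripper_force: 29.6
```

Request:
{"op": "step_arm", "data": {"plan": [[0, 0, 0, 0.87, 36], [0, 0, 0, 0.87, 36], [0, 0, 0, 0.87, 36], [0, 0, 0, 0.87, 36], [0, 0, 0, 0.87, 36], [0, 0, 0, 0.87, 36], [0, 0, 0, 0.87, 36], [0, 0, 0.16, 0.87, 36], [0, 0, 0.32, 0.87, 36], [0, 0, 0.43, 0.87, 36], [0, 0, 0.47, 0.87, 36], [0, 0, 0.47, 0.87, 36]]}}

```text
time_s: 14.72
tcp_pos: [0.4455, -0.3367, 0.0135]
eef_rot: [179.6, 0.1, -90.4]
contact_force: [-0.8, -0.4, -1.5]
gripper_width: 0.038
gripper_force: 29.6
```

Request:
{"op": "step_arm", "data": {"plan": [[0, 0, 0, 0, 57], [0, 0, 0, 0, 57], [0, 0, 0, 0, 57], [0, 0, -0.16, 0, 57], [0, 0, -0.32, 0, 57], [-0.1, 0.06, -0.48, -0.1, 57], [-1, 0.06, -0.48, -0.7, 57], [-1, 0.06, -0.48, -0.7, 57], [-1, 0.06, -0.48, -0.7, 57], [-1, 0.06, -0.48, -0.7, 57], [-1, 0.06, -0.48, -0.7, 57], [-1, 0.06, -0.48, -0.7, 57]]}}

```text
time_s: 15.72
tcp_pos: [0.4353, -0.0843, 0.1391]
eef_rot: [-179.7, -0.1, -47.9]
contact_force: [0.0, -0.7, 1.4]
gripper_width: 0.0571
gripper_force: 0.0
```

Request:
{"op": "step_arm", "data": {"plan": [[-0.666, -0.573, 0, -0.842, 87], [-0.666, -0.573, 0, -0.842, 87], [-0.666, -0.573, 0, -0.842, 87], [-0.666, -0.573, 0, -0.842, 87], [-0.666, -0.573, 0, -0.842, 87], [-0.666, -0.573, 0, -0.842, 87], [-0.666, -0.573, 0, -0.842, 87], [-0.666, -0.573, 0, -0.842, 87], [-0.666, -0.573, 0, -0.842, 87]]}}

```text
time_s: 16.47
tcp_pos: [0.4316, 0.1327, 0.138]
eef_rot: [-179.9, -0.1, 1.9]
contact_force: [-0.2, -0.4, -0.4]
gripper_width: 0.0871
gripper_force: 0.0
```

Request:
{"op": "step_arm", "data": {"plan": [[-0.004, -0.011, 0.16, -0.012, 87], [-0.004, -0.011, 0.32, -0.012, 87], [-0.004, -0.011, 0.48, -0.012, 87], [-0.004, -0.011, 0.53, -0.012, 87], [-0.004, -0.011, 0.53, -0.012, 46], [-0.004, -0.011, 0.53, -0.012, 46], [-0.004, -0.011, 0.53, -0.012, 46], [-0.004, -0.011, 0.53, -0.012, 46], [-0.004, -0.011, 0.53, -0.012, 46], [-0.004, -0.011, 0.53, -0.012, 46], [-0.004, -0.011, 0.53, -0.012, 46], [-0.004, -0.011, 0.53, -0.012, 46]]}}

```text
time_s: 17.47
tcp_pos: [0.4305, 0.1351, 0.0047]
eef_rot: [-180.0, -0.0, 2.8]
contact_force: [-0.2, -1.3, 1.0]
gripper_width: 0.0467
gripper_force: 1.3
```

Request:
{"op": "step_arm", "data": {"plan": [[0, 0, 0, 0, 46], [0, 0, 0, 0, 46], [0, 0, 0, 0, 46], [0, 0, 0, 0, 46]]}}

```text
time_s: 17.8
tcp_pos: [0.4304, 0.135, 0.0045]
eef_rot: [-180.0, -0.0, 2.8]
contact_force: [-0.0, -1.6, 5.9]
gripper_width: 0.0459
gripper_force: 4.3
```

Request:
{"op": "step_arm", "data": {"plan": [[0, 0, 0, 0, 36], [0, 0, 0, 0, 36], [0, 0, 0, 0, 36], [0, 0, -0.15, 0, 36], [0, 0, -0.3, 0, 36], [0, 0, -0.4, 0, 36], [0, 0, -0.52, 0, 36], [0, 0, -0.52, 0, 46], [0, 0, -0.52, 0, 46], [0, 0, -0.52, 0, 46], [0, 0, -0.52, 0, 46], [0, 0, -0.52, 0, 46]]}}

```text
time_s: 18.8
tcp_pos: [0.4297, 0.1345, 0.1331]
eef_rot: [179.9, 0.1, 2.8]
contact_force: [0.4, 0.4, -0.2]
gripper_width: 0.0465
gripper_force: 0.3
```

```bash
python3 - <<'E'
from plant import r, eyes
from h import *
import pickle
s=r.get_state(); im=eyes.capture('wrist'); print(s['gripper_force'],s['gripper_width'],s['contact_force'])
pickle.dump((s,im),open('w5.pkl','wb'))
d=eyes.capture('side')
d=cv2.resize(d[130:330,160:560],None,fx=1.6,fy=1.6)
cv2.imwrite('pics/w5.png',np.vstack([im[:290],d])[:,:,::-1] if d.shape[1]==640 else im)
E
```

```text
0.3413020385232812 0.04654975443016646 [ 0.35531673  0.37160835 -0.2362372 ]
```

View pics/w5.png

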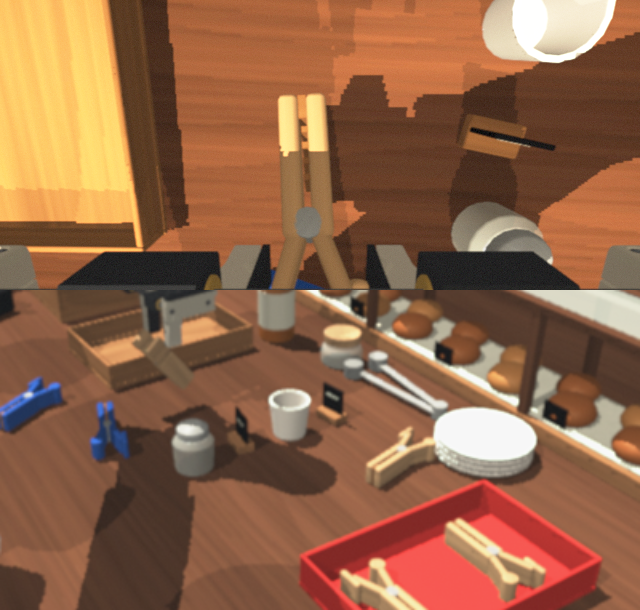

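The wrist and side views show clip Q hanging jaws-down from the pads after I eased to 46 mm, so that 0.3 N reading can't be trusted. P and S lie flat inside the bin. I set Q back down on its spot and measure again with the tips a little higher.

Request:
{"op": "step_arm", "data": {"plan": [[0, 0, 0, 0, 36], [0, 0, 0, 0, 36], [0, 0, 0.1, 0, 36], [0, 0, 0.2, 0, 36], [0, 0, 0.28, 0, 36], [0, 0, 0.34, 0, 36], [0, 0, 0.4, 0, 36], [0, 0, 0.45, 0, 36], [0, 0, 0.49, 0, 36], [0, 0, 0.49, 0, 36], [0, 0, 0.49, 0, 80], [0, 0, 0.49, 0, 80]]}}

```text
time_s: 19.9
tcp_pos: [0.4305, 0.1352, 0.0122]
eef_rot: [-180.0, -0.0, 2.8]
contact_force: [0.4, 0.8, -0.2]
gripper_width: 0.0443
gripper_force: 0.0
```

Request:
{"op": "step_arm", "data": {"plan": [[0, 0, 0, 0, 80], [0, 0, 0, 0, 80], [0, 0, 0, 0, 46], [0, 0, 0, 0, 46], [0, 0, 0, 0, 46], [0, 0, 0, 0, 46], [0, 0, 0, 0, 46], [0, 0, 0, 0, 46], [0, 0, 0, 0, 46], [0, 0, 0, 0, 46], [0, 0, 0, 0, 46]]}}

```text
time_s: 20.82
tcp_pos: [0.4302, 0.1349, 0.0118]
eef_rot: [180.0, 0.0, 2.8]
contact_force: [-0.1, 0.2, 0.2]
gripper_width: 0.0458
gripper_force: 0.0
```

```bash
python3 - <<'E'
from plant import r, eyes
import cv2,numpy as np
s=r.get_state(); im=eyes.capture('wrist'); print(s['gripper_force'],s['gripper_width'],s['contact_force'],s['tcp_pos'])
d=cv2.resize(eyes.capture('side')[130:270,210:410],None,fx=3.2,fy=3.2)
cv2.imwrite('pics/w6.png',cv2.resize(np.vstack([im[:300],d]),None,fx=.8,fy=.8)[:,:,::-1])
E
```

```text
0.0 0.045819314492703364 [-0.1369237   0.22607417  0.16665642] [0.4302322  0.13493841 0.01177524]
```

View pics/w6.png

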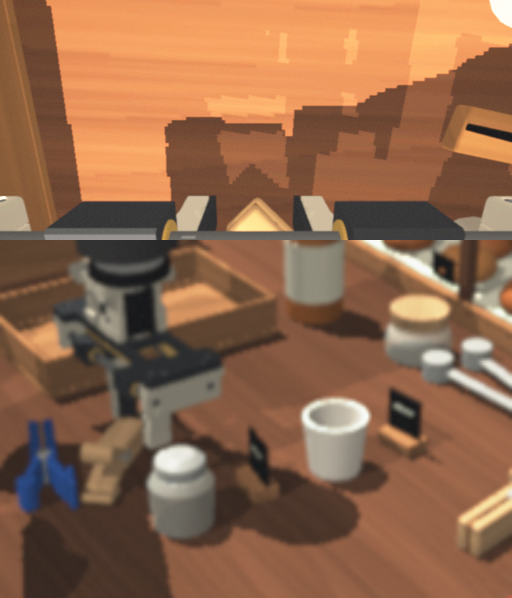

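Request:
{"op": "step_arm", "data": {"plan": [[0, 0, -0.1, 0, 60], [0, 0, -0.26, 0, 87], [0.1, 0, -0.96, 0, 87], [0.1, 0, -0.96, 0, 87], [0.1, 0, -0.96, 0, 87], [0.1, 0, -0.96, 0, 87], [0.1, 0, -0.96, 0, 87], [0.1, 0, -0.96, 0, 87]]}}

```text
time_s: 21.58
tcp_pos: [0.4573, 0.1372, 0.2559]
eef_rot: [-179.8, -0.4, 2.8]
contact_force: [0.6, -0.0, -1.2]
gripper_width: 0.0863
gripper_force: 0.0
```

```bash
python3 - <<'E'
from plant import r, eyes
import cv2,numpy as np,pickle
s=r.get_state(); im=eyes.capture('wrist'); print(s['contact_force'],s['tcp_pos'],s['eef_rot'])
d=eyes.capture('side'); pickle.dump((s,im,d),open('w7.pkl','wb'))
a=cv2.resize(im[60:300,120:460],None,fx=2.35,fy=2.35,interpolation=cv2.INTER_CUBIC)[:,:799]
print(a.shape)
cv2.imwrite('pics/w7.png',a[:,:,::-1])
E
```

```text
[ 0.64612317 -0.0337816  -1.22987112] [0.45728183 0.1372075  0.25591267] [-179.78280169   -0.37066178    2.80867527]
(564, 799, 3)
```

View pics/w7.png

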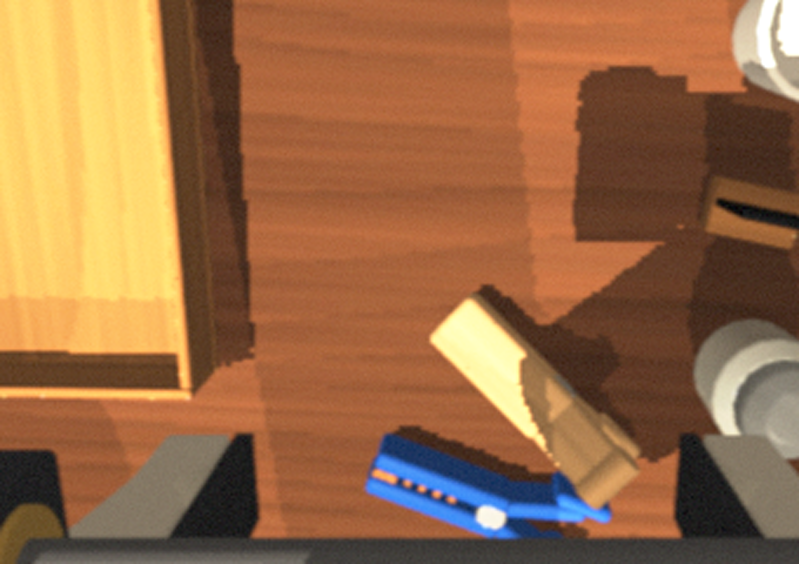

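The last picture shows Q standing on edge with its round tail uppermost, jaw end at crop (455,318) and tail end at (610,480). It lies very close to a blue clip, which has to stay where it is. I take Q near the jaws and move it clear.

```bash
python3 - <<'E'
import pickle
from plant import eyes
from h import *
np.set_printoptions(precision=4,suppress=True)
s,im,d=pickle.load(open('w7.pkl','rb')); C=cam('wrist',eyes,s)
g=lambda u,v,z:back(C,[(120+u/2.35,60+v/2.35)],z)[0]
j=(g(433,340,.024)+g(475,295,.024))/2; t=(g(592,506,.05)+g(638,462,.05))/2; side=g(433,340,.024)-g(475,295,.024)
ax=j-t; print('jaw',j,'tail',t,'len',np.hypot(*ax[:2]),'yaw',np.degrees(np.arctan2(ax[1],ax[0])),'width',np.linalg.norm(side),'perp',np.degrees(np.arctan2(side[1],side[0])))
print('blue corners',[g(u,v,.02)[:2] for u,v in((388,437),(370,485),(560,490))])
# blue shift since the start, in the side picture
d0=cv2.imread('pics/side0.png')[:,:,::-1]
for q in (d0,d):
    m=((q[:,:,2].astype(int)-q[:,:,0]>50)&(q[:,:,2]>90)).astype(np.uint8)
    n,l,st,ce=cv2.connectedComponentsWithStats(m); print([(ce[i].round(1),st[i,4]) for i in range(1,n) if st[i,4]>100])
E
```

```text
jaw [0.4252 0.1425 0.024 ] tail [0.3539 0.0618 0.05  ] len 0.10761762506480067 yaw 48.52034900229802 width 0.03034644247585513 perp 140.76294494884888
blue corners [array([0.3595, 0.1731]), array([0.3321, 0.1817]), array([0.3344, 0.0834])]
[(array([178.2, 199.4]), np.int32(514)), (array([221.5, 219.5]), np.int32(176)), (array([232.5, 218.2]), np.int32(197))]
[(array([177.9, 199.1]), np.int32(454)), (array([221.7, 219.2]), np.int32(173)), (array([232.5, 218.1]), np.int32(186))]
```

Request:
{"op": "step_arm", "data": {"plan": [[-0.183, 0.03, 0.6, -0.778, 46], [-0.183, 0.03, 0.6, -0.778, 46], [-0.183, 0.03, 0.6, -0.778, 46], [-0.183, 0.03, 0.6, -0.778, 46], [-0.183, 0.03, 0.6, -0.778, 46], [-0.183, 0.03, 0.6, -0.778, 46], [-0.183, 0.03, 0.6, -0.778, 46], [-0.183, 0.03, 0.6, -0.778, 46], [-0.183, 0.03, 0.7, -0.778, 46], [-0.183, 0.03, 0.85, -0.778, 46], [-0.183, 0.03, 0.99, -0.778, 46], [-0.183, 0.03, 0.99, -0.778, 46]]}}

```text
time_s: 22.68
tcp_pos: [0.4096, 0.126, 0.0013]
eef_rot: [180.0, 0.2, 49.4]
contact_force: [-1.8, -2.2, 0.6]
gripper_width: 0.0462
gripper_force: 0.0
```

Request:
{"op": "step_arm", "data": {"plan": [[0, 0, 0, 0, 20], [0, 0, 0, 0, 20], [0, 0, 0, 0, 20], [0, 0, 0, 0, 20], [0, 0, 0, 0, 20]], "newtons": 40}}

```text
time_s: 23.1
tcp_pos: [0.4098, 0.1264, 0.0045]
eef_rot: [-180.0, -0.0, 49.4]
contact_force: [-0.6, -0.7, -1.3]
gripper_width: 0.0294
gripper_force: 40.0
```

Request:
{"op": "step_arm", "data": {"plan": [[0, 0, -0.1, 0, 20], [0, 0, -0.25, 0, 20], [0.1, 0.1, -0.28, 0.1, 20], [0.43, 0.475, -0.28, 0.823, 20], [0.43, 0.475, -0.28, 0.823, 20], [0.43, 0.475, -0.28, 0.823, 20], [0.43, 0.475, -0.28, 0.823, 20], [0.43, 0.475, -0.28, 0.823, 20], [0.43, 0.475, -0.28, 0.823, 20], [0.43, 0.475, -0.28, 0.823, 20], [0.43, 0.475, -0.28, 0.823, 20]]}}

```text
time_s: 24.02
tcp_pos: [0.5698, 0.1309, 0.0743]
eef_rot: [-180.0, 0.0, 0.3]
contact_force: [0.2, -0.8, -1.6]
gripper_width: 0.0296
gripper_force: 40.0
```

```bash
python3 - <<'E'
from plant import eyes,r
from h import *
s=r.get_state();print(s['tcp_pos'],s['contact_force'],s['gripper_width'])
q=eyes.capture('side');cv2.imwrite('pics/s8.png',q[:,:,::-1])
m=((q[:,:,2].astype(int)-q[:,:,0]>50)&(q[:,:,2]>90)).astype(np.uint8)
n,l,st,ce=cv2.connectedComponentsWithStats(m); print([(ce[i].round(1),st[i,4]) for i in range(1,n) if st[i,4]>100])
E
```

```text
[0.56982743 0.13087219 0.07432805] [ 0.23134453 -0.80964625 -1.63051869] 0.029624073655493174
[(array([177.8, 199.1]), np.int32(463)), (array([221.5, 219.1]), np.int32(181)), (array([232.4, 218.1]), np.int32(194))]
```

Request:
{"op": "step_arm", "data": {"plan": [[0, 0, 0.13, 0, 20], [0, 0, 0.24, 0, 20], [0, 0, 0.278, 0, 20], [0, 0, 0.278, 0, 20], [0, 0, 0.278, 0, 60], [0, 0, 0.278, 0, 60], [0, 0, 0.278, 0, 60], [0, 0, 0.15, 0, 60], [-0.16, 0, 0.15, 0, 60], [-0.32, 0, 0.15, 0, 60], [-0.32, 0, 0.15, 0, 60], [-0.32, 0, 0.15, 0, 60]]}}

```text
time_s: 25.07
tcp_pos: [0.4884, 0.1307, 0.0378]
eef_rot: [-180.0, -0.0, 0.2]
contact_force: [0.4, 0.6, -2.0]
gripper_width: 0.0601
gripper_force: 0.0
```

Request:
{"op": "step_arm", "data": {"plan": [[0, -0.16, 0, 0, 60], [0, -0.19, 0, 0, 60], [0, -0.19, 0, 0, 60], [0, -0.19, -0.1, 0, 60], [0.1, -0.19, -0.25, 0, 87], [0.1, -0.19, -0.6, 0, 87], [0.1, -0.1, -0.8, 0, 87], [0.1, -0.1, -0.8, 0, 87], [0.1, -0.1, -0.8, 0, 87]]}}

```text
time_s: 25.82
tcp_pos: [0.5175, 0.1555, 0.2432]
eef_rot: [-179.8, -0.4, 0.1]
contact_force: [1.0, 0.5, 0.5]
gripper_width: 0.085
gripper_force: 0.0
```

```bash
python3 - <<'E'
from plant import eyes,r
from h import *
import pickle
s=r.get_state();print(s['tcp_pos'],s['eef_rot'],s['contact_force'])
im=eyes.capture('wrist'); pickle.dump((s,im),open('w9.pkl','wb')); cv2.imwrite('pics/w9.png',im[:,:,::-1])
hsv=cv2.cvtColor(im,cv2.COLOR_RGB2HSV)
C=cam('wrist',eyes,s)
# coarse map of pale wood between the fingers: V and S on an 8-px grid
print(np.array(hsv[100:250:8,200:420:8,1]//10).tolist())
E
```

```text
[0.51746863 0.15547283 0.24315089] [-1.79820476e+02 -4.06793972e-01  1.31351401e-01] [0.96584787 0.49042175 0.53891023]
[[16, 14, 15, 15, 16, 16, 16, 17, 16, 16, 16, 16, 14, 12, 8, 13, 16, 16, 16, 16, 16, 15, 15, 14, 15, 15, 15, 14], [16, 14, 15, 13, 16, 16, 16, 16, 15, 15, 16, 16, 8, 15, 8, 16, 16, 16, 16, 16, 16, 15, 15, 15, 15, 15, 15, 15], [17, 14, 15, 14, 16, 16, 16, 16, 16, 16, 16, 16, 8, 16, 9, 14, 16, 16, 16, 16, 15, 14, 16, 14, 15, 14, 15, 16], [16, 14, 15, 15, 17, 16, 16, 16, 16, 15, 16, 15, 11, 9, 13, 16, 16, 16, 16, 16, 16, 15, 15, 15, 16, 16, 16, 16], [16, 15, 16, 16, 14, 16, 16, 16, 16, 16, 16, 8, 14, 8, 14, 16, 16, 16, 16, 16, 16, 16, 15, 16, 15, 15, 16, 16], [15, 16, 16, 15, 15, 16, 16, 16, 16, 16, 16, 8, 15, 9, 14, 16, 16, 17, 16, 16, 16, 16, 15, 15, 15, 16, 15, 16], [14, 16, 16, 15, 13, 17, 16, 16, 17, 16, 16, 0, 1, 13, 15, 15, 16, 16, 16, 16, 16, 15, 14, 13, 16, 14, 15, 15], [14, 17, 15, 15, 14, 16, 16, 16, 16, 16, 11, 0, 2, 15, 16, 16, 17, 16, 16, 16, 16, 14, 16, 15, 15, 15, 16, 15], [14, 16, 15, 15, 16, 16, 16, 16, 16, 15, 10, 13, 9, 14, 16, 16, 16, 16, 16, 16, 1
[... 463 characters left out ...]
, 15, 16, 16, 16], [14, 14, 15, 14, 13, 15, 15, 16, 16, 16, 16, 16, 8, 15, 16, 16, 16, 17, 16, 15, 15, 15, 16, 14, 14, 15, 15, 15], [14, 14, 14, 17, 15, 15, 17, 16, 17, 16, 16, 16, 16, 16, 17, 16, 17, 16, 16, 15, 15, 16, 13, 15, 16, 14, 14, 16], [14, 13, 15, 16, 16, 14, 16, 16, 16, 16, 16, 16, 16, 16, 16, 16, 16, 16, 16, 14, 15, 15, 14, 15, 14, 15, 13, 15], [14, 13, 15, 16, 13, 15, 17, 15, 16, 16, 16, 16, 16, 16, 15, 16, 16, 16, 16, 16, 15, 16, 16, 15, 16, 15, 15, 16], [14, 13, 16, 16, 16, 12, 16, 16, 16, 16, 15, 16, 16, 16, 16, 16, 16, 16, 16, 16, 16, 15, 16, 15, 15, 15, 15, 15], [14, 15, 15, 9, 13, 14, 16, 16, 16, 16, 16, 16, 16, 17, 16, 16, 16, 16, 16, 16, 16, 16, 15, 16, 15, 16, 13, 15]]
```

The saturation map shows the clip tipped flat: white pivot near (292,152), jaws up the picture and tails splaying below. I locate it numerically.

```bash
cat >> h.py <<'E'
def findclip(im,C,box,sat=118):
    """pivot and yaw of a lit clip in box (x0,y0,x1,y1) of a wrist picture"""
    x0,y0,x1,y1=box; h=cv2.cvtColor(im,cv2.COLOR_RGB2HSV)[y0:y1,x0:x1]
    m=((h[:,:,1]<sat)&(h[:,:,2]>90)).astype(np.uint8); p=((h[:,:,1]<45)&(h[:,:,2]>90)).astype(np.uint8)
    n,l,st,ce=cv2.connectedComponentsWithStats(p); k=1+np.argmax(st[1:,4]); pv=ce[k]+[x0,y0]
    v,u=np.nonzero(m); W=back(C,np.c_[u+x0,v+y0],.03)[:,:2]; P=back(C,[pv],.03)[0,:2]
    d=W-P; r=np.hypot(*d.T); return P,st[k,4],W,d,r
E
python3 - <<'E'
from plant import eyes
from h import *
import pickle
np.set_printoptions(precision=4,suppress=True)
s,im=pickle.load(open('w9.pkl','rb')); C=cam('wrist',eyes,s)
P,a,W,d,r=findclip(im,C,(235,60,345,225))
print('pivot',P,a)
j=d[(r>.02)&(r<.066)&(d[:,0]>.01)]; m=j.mean(0); print('jaw yaw',np.degrees(np.arctan2(m[1],m[0])),'reach',np.hypot(*j.T).max(),len(j))
t=d[(r<.07)&(d[:,0]<-.03)]; print('tail mean',t.mean(0),'y range',t[:,1].min(),t[:,1].max(), 'x min',t[:,0].min())
u=m/np.hypot(*m); print('squeeze at',P-.043*u)
E
```

```text
pivot [0.5379 0.1843] 145
jaw yaw -18.873841777287332 reach 0.06393800379781166 651
tail mean [-0.0397  0.0109] y range -0.012872135940748458 0.03747418697409652 x min -0.059153082768973464
squeeze at [0.4972 0.1982]
```

Request:
{"op": "step_arm", "data": {"plan": [[-0.081, -0.171, 0.1, 0.317, 87], [-0.081, -0.171, 0.3, 0.317, 87], [-0.081, -0.171, 0.45, 0.317, 87], [-0.081, -0.171, 0.6, 0.317, 87], [-0.081, -0.171, 0.75, 0.317, 87], [-0.081, -0.171, 0.88, 0.317, 87], [-0.081, -0.171, 0.93, 0.317, 87], [-0.081, -0.171, 0.93, 0.317, 87]]}}

```text
time_s: 26.53
tcp_pos: [0.4936, 0.1969, 0.002]
eef_rot: [179.7, 0.1, -18.9]
contact_force: [-0.2, 0.7, 0.8]
gripper_width: 0.0871
gripper_force: 0.0
```

Request:
{"op": "step_arm", "data": {"plan": [[0, 0, 0, 0, 46], [0, 0, 0, 0, 46], [0, 0, 0, 0, 46], [0, 0, 0, 0, 46], [0, 0, 0, 0, 46], [0, 0, 0, 0, 46], [0, 0, 0, 0, 46], [0, 0, 0, 0, 46], [0, 0, 0, 0, 46], [0, 0, 0, 0, 46]]}}

```text
time_s: 27.37
tcp_pos: [0.4946, 0.1986, 0.0045]
eef_rot: [180.0, -0.0, -18.9]
contact_force: [-2.1, -1.1, 3.7]
gripper_width: 0.0462
gripper_force: 8.6
```

Request:
{"op": "step_arm", "data": {"plan": [[0, 0, 0, 0, 46], [0, 0, 0, 0, 46], [0, 0, 0, 0, 46], [0, 0, 0, 0, 46]]}}

```text
time_s: 27.7
tcp_pos: [0.4946, 0.1986, 0.0045]
eef_rot: [180.0, 0.0, -18.9]
contact_force: [-3.0, -1.2, 5.7]
gripper_width: 0.0459
gripper_force: 8.8
```

Request:
{"op": "step_arm", "data": {"plan": [[0, 0, 0, 0, 34], [0, 0, 0, 0, 34], [0, 0, 0, 0, 34], [0, 0, -0.15, 0, 34], [0, 0, -0.3, 0, 34], [0, 0, -0.45, 0, 34], [0, 0, -0.5, 0, 34], [0, 0, -0.5, 0, 34]], "newtons": 35}}

```text
time_s: 28.37
tcp_pos: [0.4967, 0.2003, 0.1333]
eef_rot: [-179.6, -0.2, -18.9]
contact_force: [0.2, -0.4, -1.1]
gripper_width: 0.0372
gripper_force: 34.5
```

Request:
{"op": "step_arm", "data": {"plan": [[0.41, 0.916, 0, 1, 34], [0.41, 0.916, 0, 1, 34], [0.41, 0.916, 0, 1, 34], [0.41, 0.916, 0, 1, 34], [0.41, 0.916, 0, 1, 34], [0.41, 0.916, 0, 1, 34], [0.41, 0.916, 0, 1, 34], [0.41, 0.916, 0, 1, 34], [0.41, 0.916, 0, 1, 34]]}}

```text
time_s: 29.12
tcp_pos: [0.5166, -0.0526, 0.1278]
eef_rot: [179.9, 0.0, -79.5]
contact_force: [-0.1, -0.7, 0.3]
gripper_width: 0.0373
gripper_force: 34.6
```

Request:
{"op": "step_arm", "data": {"plan": [[0.977, 0.151, 0, 0.175, 34], [0.977, 0.151, 0, 0.175, 34], [0.977, 0.151, 0, 0.175, 34], [0.977, 0.151, 0, 0.175, 34], [0.977, 0.151, 0, 0.175, 34], [0.977, 0.151, 0, 0.175, 34], [0.977, 0.151, 0, 0.175, 34]]}}

```text
time_s: 29.7
tcp_pos: [0.5265, -0.3036, 0.1272]
eef_rot: [179.9, -0.0, -89.7]
contact_force: [0.6, -0.6, -0.5]
gripper_width: 0.0374
gripper_force: 34.5
```

```bash
python3 - <<'E'
from plant import eyes,r
from h import *
import pickle
np.set_printoptions(precision=4,suppress=True,linewidth=150)
s=r.get_state();print(s['tcp_pos'],s['eef_rot'],s['contact_force'])
im=eyes.capture('wrist'); sd=eyes.capture('side');pickle.dump((s,im,sd),open('w10.pkl','wb'))
C=cam('wrist',eyes,s); D=cam('side',eyes)
# rectify the bin floor area (z=.035) from side: map world grid to pixels
xs=np.arange(.385,.66,.005); ys=np.arange(-.30,-.475,-.0075)
for nm,I,K in(('side',sd,D),('wrist',im,C)):
    G=np.array([[x,y,.033] for y in ys for x in xs]); q=proj(K,G).round().astype(int)
    ok=(q[:,0]>=0)&(q[:,0]<640)&(q[:,1]>=0)&(q[:,1]<400)
    ch=[]
    for (u,v),o in zip(q,ok):
        if not o: ch.append(' '); continue
        R_,G_,B_=map(int,I[v,u]); ch.append('.' if R_>2.2*G_ else ('#' if R_-B_>25 else 'o'))
    print(nm); print('\n'.join(''.join(ch[i*len(xs):(i+1)*len(xs)]) for i in range(len(ys))))
E
```

```text
[ 0.5265 -0.3036  0.1272] [179.8795  -0.0198 -89.6642] [ 0.5773 -0.551  -0.4654]
side
...........................................############
...........................................############
...........................................############
......................................###########.#####
......###......##....................##########...###..
.....####....####..................########............
....######..#####.................#########............
...#############.................##########............
...#############.................##########............
...############..................##########............
...#########o##..................##########............
......######oo#..................#######oo#............
......#########..................#######oo#............
.......#########.................##########............
.......#########.................###########...........
......##########.................############..........
......##########.................#############.........
.......#########.................#############.........
......
[... 699 characters left out ...]
#oo####...######............
.......#####..###.......####..####...######............
.........####.###......#####..#####..######............
..........######.......#####...####..######............
..........######.......####....####...#####............
..........######.......#####...####..######............
..........######.......####....#####..##oo#............
..........######......#####.....####..#####............
..........#o##o##.....####......####.###.###...........
...........o##o##.....#####.....#######..###...........
...........o##o##.....o####.....#######...####.........
...........o##o##....#o######....######...####.........
...........o##o##....#oo#####....######....###.........
```

The rectified maps show P and S lying flat inside the bin with a free lane between them, from about x 0.475 to 0.57. I lower Q into that lane.

Request:
{"op": "step_arm", "data": {"plan": [[0.202, 0.018, 0, 0, 34], [0.202, 0.018, 0, 0, 34], [0.202, 0.018, 0.15, 0, 34], [0.202, 0.018, 0.3, 0, 34], [0.202, 0.018, 0.42, 0, 34], [0.202, 0.018, 0.456, 0, 34], [0.202, 0.018, 0.456, 0, 34], [0.202, 0.018, 0.456, 0, 53], [0.202, 0.018, 0.456, 0, 53.5], [0.202, 0.018, 0.456, 0, 53.5], [0.202, 0.018, 0.456, 0, 53.5]]}}

```text
time_s: 30.72
tcp_pos: [0.5245, -0.3489, 0.0171]
eef_rot: [-179.8, -0.1, -89.4]
contact_force: [0.2, -1.2, 1.0]
gripper_width: 0.0527
gripper_force: 0.0
```

Request:
{"op": "step_arm", "data": {"plan": [[0, 0, 0, 0, 46], [0, 0, 0, 0, 46], [0, 0, 0, 0, 46], [0, 0, 0, 0, 46], [0, 0, 0, 0, 46], [0, 0, 0, 0, 46]]}}

```text
time_s: 31.22
tcp_pos: [0.5237, -0.3489, 0.0169]
eef_rot: [-179.9, -0.0, -89.4]
contact_force: [-1.6, 2.5, 7.8]
gripper_width: 0.0458
gripper_force: 9.5
```

Request:
{"op": "step_arm", "data": {"plan": [[0, 0, -0.012, 0, 46], [0, 0, -0.012, 0, 46], [0, 0, -0.012, 0, 46]]}}

```text
time_s: 31.47
tcp_pos: [0.5235, -0.3488, 0.0187]
eef_rot: [-180.0, -0.0, -89.4]
contact_force: [0.5, -0.3, -0.4]
gripper_width: 0.0458
gripper_force: 7.5
```

Request:
{"op": "step_arm", "data": {"plan": [[0, 0, 0, 0, 53.5], [0, 0, 0, 0, 53.5], [0, 0, 0, 0, 53.5], [0, 0, -0.15, 0, 53.5], [0, 0, -0.3, 0, 53.5], [-0.1, 0, -0.44, -0.1, 53.5], [-0.712, -0.322, -0.44, -1, 53.5], [-0.712, -0.322, -0.44, -1, 53.5], [-0.712, -0.322, -0.44, -1, 53.5], [-0.712, -0.322, -0.44, -1, 53.5], [-0.712, -0.322, -0.44, -1, 53.5], [-0.712, -0.322, -0.44, -1, 53.5]]}}

```text
time_s: 32.47
tcp_pos: [0.6036, -0.167, 0.1283]
eef_rot: [-180.0, -0.0, -39.9]
contact_force: [-1.0, -0.5, -0.3]
gripper_width: 0.0534
gripper_force: 0.0
```

```bash
python3 -c "
from plant import r;s=r.get_state();print(s['tcp_pos'],s['eef_rot'])"
```

```text
[ 0.60355218 -0.16695806  0.12834786] [-1.79977836e+02 -2.47130233e-02 -3.98677468e+01]
```

Request:
{"op": "step_arm", "data": {"plan": [[0.011, 0.01, 0, -0.89, 53], [0.011, 0.01, 0, -0.89, 53], [0.011, 0.01, 0, -0.89, 53], [0.011, 0.01, 0, -0.89, 53], [0.011, 0.01, 0, -0.89, 53], [0.011, 0.01, 0, -0.89, 53], [0.011, 0.01, 0, -0.89, 53], [0.011, 0.01, 0.12, -0.89, 53], [0.011, 0.01, 0.27, -0.89, 53], [0.011, 0.01, 0.42, -0.89, 53], [0.011, 0.01, 0.485, -0.89, 53], [0.011, 0.01, 0.485, -0.89, 53]]}}

```text
time_s: 33.47
tcp_pos: [0.5999, -0.1735, 0.0029]
eef_rot: [-179.9, 0.4, 12.9]
contact_force: [-0.1, -0.4, 0.8]
gripper_width: 0.0533
gripper_force: 0.0
```

Request:
{"op": "step_arm", "data": {"plan": [[0, 0, 0, 0, 15], [0, 0, 0, 0, 15], [0, 0, 0, 0, 15], [0, 0, 0, 0, 15], [0, 0, 0, 0, 15]], "newtons": 20}}

```text
time_s: 33.88
tcp_pos: [0.6032, -0.1736, 0.0085]
eef_rot: [180.0, -0.1, 13.0]
contact_force: [0.4, 0.5, -0.5]
gripper_width: 0.0251
gripper_force: 0.2
```

Request:
{"op": "step_arm", "data": {"plan": [[0, 0, 0, 0, 15], [0, 0, -0.05, 0, 15], [0, 0, -0.06, 0, 15], [-0.12, -0.04, -0.06, 0, 15], [-0.24, -0.08, -0.06, 0, 15], [-0.342, -0.12, -0.06, 0, 15], [-0.342, -0.12, -0.06, 0, 15], [-0.342, -0.12, 0, 0, 15], [-0.342, -0.12, 0, 0, 15], [-0.342, -0.12, 0, 0, 87], [-0.342, -0.12, 0, 0, 87], [-0.342, -0.12, 0, 0, 87]]}}

```text
time_s: 34.88
tcp_pos: [0.5126, -0.1636, 0.0071]
eef_rot: [180.0, 0.0, 13.0]
contact_force: [0.3, 1.1, -0.3]
gripper_width: 0.038
gripper_force: 0.0
```

Request:
{"op": "step_arm", "data": {"plan": [[0, 0, 0, 0, 87], [0, 0, 0, 0, 87], [0, 0, -0.3, 0, 87], [0, 0, -0.6, 0, 87], [0.332, 0, -0.7, 0, 87], [0.332, 0, -0.7, 0, 87], [0.332, 0, -0.7, 0, 87], [0.332, 0, -0.7, 0, 87], [0.332, 0, -0.7, 0, 87]]}}

```text
time_s: 35.63
tcp_pos: [0.5953, -0.1445, 0.1836]
eef_rot: [180.0, -0.2, 13.0]
contact_force: [-0.6, 0.1, -1.3]
gripper_width: 0.0866
gripper_force: 0.0
```

```bash
python3 - <<'E'
from plant import eyes,r
from h import *
import pickle
np.set_printoptions(precision=4,suppress=True,linewidth=150)
s=r.get_state();print(s['tcp_pos'],s['eef_rot'],s['contact_force'])
im=eyes.capture('wrist'); pickle.dump((s,im),open('w11.pkl','wb')); C=cam('wrist',eyes,s)
xs=np.arange(.68,.46,-.006); ys=np.arange(-.07,-.25,-.004)
G=np.array([[x,y,.03] for x in xs for y in ys]); q=proj(C,G).round().astype(int)
h=cv2.cvtColor(im,cv2.COLOR_RGB2HSV); o=[]
for u,v in q: o.append(' ' if not(0<=u<640 and 0<=v<400) else '%x'%min(15,h[v,u,1]//12))
for i,x in enumerate(xs): print('%.3f '%x+''.join(o[i*len(ys):(i+1)*len(ys)]))
E
```

```text
[ 0.5953 -0.1445  0.1836] [179.9659  -0.2028  12.9888] [-0.5907  0.1351 -1.2734]
0.680 eededfeeedfdeffefffffbfffddededdfbeffcffccdff
0.674 efeeeeeefeeffcfeebcdb9deeffffcfdeedcbefcecffb
0.668 eefdddeeeeaecdbeebfdeecfccdfefbcdfefdeceeddde
0.662 feeeeefedeaffddbefceddacfcffeffddfbdfddecdbdd
0.656 eeefedeeeebeddecffffdfebfebffefcdfddfffcffcbc
0.650 fefedeeeeebddffededdcfddcfffbefffbffffdfcffef
0.644 feeedeefdeeedcbdfcdffffffecfeafdfefdebdcdbdfe
0.638 eededeeeedfffeccbcfcfdfbefdcaefeffdfedfefdfec
0.632 fefeeeeddffefbeeeec9fdefcccfffedffffccecfdfeb
0.626 eeeeeedffeeeffdfcffb89afcfdfefcbefffbdcdfceff
0.620 effeeeeedefecfcddbbefafdfebffddcfcffdfcfcfcce
0.614 eddfeefdefeedeeefffdbffdecfccbfdddfeefecdfead
0.608 eefefefefeffeecffefececcfefe9effebdfdfbfffdec
0.602 efeeddffededccd9defecbccbfeebddbfdfcfffecefce
0.596 fffdfeefeefebccbfefeecbdcdeffcdddfdfcdececffc
0.590 ffddeedeeeedccccccffecccffdefccfddfbfdfeccdec
0.584 deeeeedfedffebccbffbfbcceeecfdefdcddcdffeddff
0.578 dffeededeeddebbcbcdfdbcdfddfeffeffebedfdcefcc
0.572 fefeefedefeefefebbdbcbcbcdedefcdeeeceffcefccd
0.566 feeeeeffeeefeeeffccc4ccbd
[... 204 characters left out ...]
cccceefcfebcccceeeefffdf
0.536 defeeedeefeefffefeebbcdbceebceedbcddfdfefeedd
0.530 deefdeeedfeeeeeeeeffbcebccdefdfffddebdfdeccff
0.524 eeedeedeffeeedeeffefbbdccbddffdfeefecfdefdfef
0.518 dfeefeeefeffeeffdedfcbcdcbbfdffffcffcffefcffc
0.512 8fffeefeeefdedfedfeedbcccccedfeefedfdcddfbdcf
0.506 a8edeffdeeedfeeeeeddebccebcdefdfdfefeeda52113
0.500 ffefedefededfeeefeeeecbbecceffcdd755324134141
0.494 9fffefeffefeeededfffedbcecb714533012131225403
0.488 8cdeeeeeeeeeefedeeec9941302130221402221223412
0.482 1fffdefeefffee8313424311110112420236121032130
0.476 cfffeed88216332041612434333112321243213443122
0.470 e200433241123462313212348333211153231244358cd
0.464 614634232265345314451243335732303376defecbfce
```

The saturation map puts R's pivot at about (0.556, -0.153), where I expected it, now clear of the plates. I lower onto the tails and squeeze.

Request:
{"op": "step_arm", "data": {"plan": [[0.008, 0, 0.15, 0, 87], [0.008, 0, 0.3, 0, 87], [0.008, 0, 0.46, 0, 87], [0.008, 0, 0.62, 0, 87], [0.008, 0, 0.7, 0, 87], [0.008, 0, 0.7, 0, 46], [0.008, 0, 0.7, 0, 46], [0.008, 0, 0.7, 0, 46], [0.008, 0, 0.7, 0, 46], [0.008, 0, 0.7, 0, 46], [0.008, 0, 0.7, 0, 46], [0.008, 0, 0.7, 0, 46]], "newtons": 35}}

```text
time_s: 36.68
tcp_pos: [0.5954, -0.1444, 0.0075]
eef_rot: [180.0, -0.0, 13.0]
contact_force: [0.4, 1.1, 1.0]
gripper_width: 0.048
gripper_force: 7.2
```

Request:
{"op": "step_arm", "data": {"plan": [[0, 0, 0, 0, 46], [0, 0, 0, 0, 46], [0, 0, 0, 0, 46]]}}

```text
time_s: 36.93
tcp_pos: [0.5956, -0.1444, 0.0075]
eef_rot: [180.0, -0.0, 13.0]
contact_force: [-0.2, 1.9, 3.2]
gripper_width: 0.0466
gripper_force: 7.6
```

Request:
{"op": "step_arm", "data": {"plan": [[0, 0, -0.012, 0, 46], [0, 0, -0.012, 0, 46], [0, 0, -0.012, 0, 46]]}}

```text
time_s: 37.18
tcp_pos: [0.5951, -0.1445, 0.01]
eef_rot: [-180.0, 0.0, 13.0]
contact_force: [0.3, 0.5, -1.4]
gripper_width: 0.0457
gripper_force: 6.6
```

R reads 6.6 N with the table load relieved, so it is weak; Q reads 7.5, P 9.6 and S 9.9. None is firm, so all four go in the bin. I let R go for now, shift Q and then P to open a lane, and bring R in by its jaws.

Request:
{"op": "step_arm", "data": {"plan": [[0, 0, 0.01, 0, 87], [0, 0, 0.01, 0, 87], [0, 0, 0.01, 0, 87], [0, 0, -0.15, 0, 87], [0, 0, -0.3, 0, 87], [-0.05, 0.1, -0.48, 0.1, 87], [-0.453, 0.716, -0.48, 0.8, 40], [-0.453, 0.716, -0.48, 0.8, 32], [-0.453, 0.716, -0.48, 0.8, 32], [-0.453, 0.716, -0.48, 0.8, 32], [-0.453, 0.716, -0.48, 0.8, 32], [-0.453, 0.716, -0.48, 0.8, 32]]}}

```text
time_s: 38.18
tcp_pos: [0.523, -0.3483, 0.1302]
eef_rot: [180.0, -0.0, -35.6]
contact_force: [0.5, 0.0, 0.3]
gripper_width: 0.0518
gripper_force: 0.0
```

```bash
cat > mapbin.py <<'E'
from plant import eyes,r
from h import *
np.set_printoptions(precision=4,suppress=True,linewidth=150)
s=r.get_state();print(s['tcp_pos'],s['eef_rot'],s['time_s'])
im=eyes.capture('wrist'); sd=eyes.capture('side')
xs=np.arange(.385,.66,.005); ys=np.arange(-.30,-.475,-.0075)
for nm,I,K in(('side',sd,cam('side',eyes)),('wrist',im,cam('wrist',eyes,s))):
    G=np.array([[x,y,.033] for y in ys for x in xs]); q=proj(K,G).round().astype(int); ch=[]
    for u,v in q:
        if not(0<=u<640 and 0<=v<400): ch.append(' '); continue
        R_,G_,B_=map(int,I[v,u]); ch.append('.' if R_>2.2*G_ else ('#' if R_-B_>25 else 'o'))
    print(nm); print('\n'.join('%.3f '%y+''.join(ch[i*len(xs):(i+1)*len(xs)]) for i,y in enumerate(ys)))
E
python3 mapbin.py
```

```text
[ 0.523  -0.3483  0.1302] [179.971   -0.0014 -35.6411] 38.1833
side
-0.300 .......................................................
-0.307 .......................................................
-0.315 .......................................................
-0.323 .......................................#...............
-0.330 ......###......##....................######............
-0.338 ......###....####...................#######............
-0.345 ....######..#####...####.....###..#########............
-0.353 ...#############...######..#####.##########............
-0.360 ...#############..#############..##########............
-0.368 ...############...#############..##########............
-0.375 ...#########o##...############...##########............
-0.383 ......######oo#...############...#######oo##...........
-0.390 ......#########.....#######oo#...#######oo#............
-0.398 .......#########....###########..##########............
-0.405 .......#########.....##########..###########...........
-0.413 ......##########.....#########...############..........
-0.420 ......##########.
[... 1285 characters left out ...]
..#####............
-0.398 ooooooooooo#######.......######.......##.##........... 
-0.405 oooooooooo########.......######.......##..##.........  
-0.413 ooooooooo.########.......######......##...##........   
-0.420 oooooooo...#######........#####......##....###.....    
-0.428 ooooooo....#######........######....###....###....     
-0.435 oooooo.....o##o###........######....###.....##...      
-0.443 ooooo......o##o##..#.#.#..######............##..       
-0.450 oooo........###....##.....######...............        
-0.458 oo........................##.#................         
-0.465 o............................................          
-0.473 ...........................................
```

The maps show Q at x≈0.5235, P's jaws at x≈0.5865, and about 40–50 mm free to P's right. First Q's jaws.

Request:
{"op": "step_arm", "data": {"plan": [[0.146, 0.2, 0, 0.907, 32], [0.146, 0.2, 0, 0.907, 32], [0.146, 0.2, 0, 0.907, 32], [0.146, 0.2, 0, 0.907, 32], [0.146, 0.2, 0, 0.907, 32], [0.146, 0.2, 0, 0.907, 32], [0.146, 0.2, 0, 0.907, 32], [0.146, 0.2, 0.05, 0.907, 32], [0.146, 0.2, 0.2, 0.907, 32], [0.146, 0.2, 0.35, 0.907, 32], [0.146, 0.2, 0.46, 0.907, 32], [0.146, 0.2, 0.46, 0.907, 32]], "newtons": 20}}

```text
time_s: 39.28
tcp_pos: [0.5228, -0.4032, 0.0088]
eef_rot: [179.5, 0.3, -89.2]
contact_force: [-1.0, 0.7, -0.2]
gripper_width: 0.0322
gripper_force: 0.0
```

Request:
{"op": "step_arm", "data": {"plan": [[0, 0, 0, 0, 15], [0, 0, 0, 0, 15], [0, 0, 0, 0, 15], [0, 0.03, -0.01, 0, 15], [0, 0.06, -0.01, 0, 15], [0, 0.09, -0.01, 0, 15], [0, 0.09, -0.01, 0, 15], [0, 0.09, 0, 0, 15], [0, 0.09, 0, 0, 29], [0, 0.09, 0, 0, 29], [0, 0.09, -0.15, 0, 29], [0, 0.09, -0.3, 0, 32]]}}

```text
time_s: 40.28
tcp_pos: [0.5021, -0.4055, 0.0882]
eef_rot: [179.7, 0.2, -89.5]
contact_force: [1.1, -0.2, 0.5]
gripper_width: 0.0309
gripper_force: 0.0
```

Request:
{"op": "step_arm", "data": {"plan": [[0, 0, 0, 0, 32], [-0.227, -0.34, 0, 0, 32], [-0.227, -0.34, 0, 0, 32], [-0.227, -0.34, 0, 0, 32], [-0.227, -0.34, 0, 0, 32], [-0.227, -0.34, 0.15, 0, 32], [-0.227, -0.34, 0.29, 0, 32], [-0.227, -0.34, 0.29, 0, 32], [-0.227, -0.34, 0.29, 0, 32]]}}

```text
time_s: 41.03
tcp_pos: [0.5867, -0.3485, 0.0157]
eef_rot: [179.8, 0.1, -89.5]
contact_force: [0.4, -0.0, 0.9]
gripper_width: 0.0323
gripper_force: 0.0
```

Request:
{"op": "step_arm", "data": {"plan": [[0, 0, 0, 0, 15], [0, 0, 0, 0, 15], [0, 0, 0, 0, 15], [0, -0.03, -0.012, 0, 15], [0, -0.07, -0.012, 0, 15], [0, -0.1, -0.012, 0, 15], [0, -0.1, -0.012, 0, 15], [0, -0.1, 0, 0, 15], [0, -0.1, 0, 0, 28], [0, -0.1, 0, 0, 28], [0, -0.1, -0.15, 0, 28], [0, -0.1, -0.4, 0, 28]]}}

```text
time_s: 42.03
tcp_pos: [0.6104, -0.3477, 0.0934]
eef_rot: [179.5, 0.2, -89.5]
contact_force: [1.7, -1.2, -0.3]
gripper_width: 0.0275
gripper_force: 0.0
```

Request:
{"op": "step_arm", "data": {"plan": [[0, 0, -0.1, 0, 28], [-0.15, 0.05, -0.15, -0.1, 50], [-0.748, 0.346, -0.15, -1, 50], [-0.748, 0.346, -0.15, -1, 50], [-0.748, 0.346, -0.15, -1, 50], [-0.748, 0.346, -0.15, -1, 50], [-0.748, 0.346, -0.15, -1, 50], [-0.748, 0.346, -0.15, -1, 50], [-0.748, 0.346, -0.15, -1, 50], [-0.748, 0.346, -0.15, -1, 50]]}}

```text
time_s: 42.87
tcp_pos: [0.5246, -0.162, 0.1343]
eef_rot: [-180.0, -0.0, -29.0]
contact_force: [-0.0, 1.0, 0.4]
gripper_width: 0.0503
gripper_force: 0.0
```

```bash
python3 mapbin.py | sed -n '1p;/wrist/,$p'; python3 - <<'E'
from plant import eyes,r
from h import *
s=r.get_state(); im=eyes.capture('wrist'); C=cam('wrist',eyes,s)
xs=np.arange(.64,.47,-.006); ys=np.arange(-.09,-.22,-.004)
q=proj(C,np.array([[x,y,.03] for x in xs for y in ys])).round().astype(int)
h=cv2.cvtColor(im,cv2.COLOR_RGB2HSV); o=[' ' if not(0<=u<640 and 0<=v<400) else '%x'%min(15,h[v,u,1]//12) for u,v in q]
for i,x in enumerate(xs): print('%.3f '%x+''.join(o[i*len(ys):(i+1)*len(ys)]))
E
```

```text
[ 0.5246 -0.162   0.1343] [-179.9923   -0.004   -29.0114] 42.8667
wrist
-0.300 oo..........................................           
-0.307 ...........................................            
-0.315 ..........#...............................             
-0.323 ........###.....###.......................             
-0.330 .......######..####.##......#............              
-0.338 .......######.########....####..........               
-0.345 .......################..####..........                
-0.353 .......##########.######.####.........                 
-0.360 .........########.######..##..........                 
-0.368 ..........#################..........                  
-0.375      .....########...######.........                   
-0.383           #ooo####...######........                    
-0.390                 ##...##o###.......                     
-0.398                       ooo##......                      
-0.405                             .....                      
-0.413                                                        
-0.420              
[... 943 characters left out ...]
baaababccccdcbcccccb
0.568 dddddddcccccbabacabbccccccddcccbc
0.562 dddddddccccccbaaabbabcdccccccccdc
0.556 ddddddddccdccba325aabcdcdccddbccc
0.550 ddddddddccccdda333abaccccdccdcddd
0.544 ddddddddddddccaaabaaacdccddccdccd
0.538 dddddccdddddddbababaaccddccdccccd
0.532 cddddddddddddddaadbabbbcdddcbcdcd
0.526 ddddddddddddcddaabcaaabcccccddcdc
0.520 4cdddddddddddddbabdbabbcbcbcccdcc
0.514 4545ddddddddddddaabbabbccbccbcdcc
0.508 5221ddddedddddddaaccaabeccdccbbcc
0.502 302dddddddddddddcabdbabccbdcdcdcc
0.496 02bddddddddddddedaadcabcccbcccccd
0.490 2adddddeddddededdaaddcccccccdccdc
0.484 bdddddddddddcdddddddddcbccccccccc
0.478 dddddddddddddddcddddddcccbcbccccc
0.472 22cddddddddddddddddddddcccdccccdc
```

Request:
{"op": "step_arm", "data": {"plan": [[-0.02, 0.009, 0, -0.7, 50], [-0.02, 0.009, 0, -0.7, 50], [-0.02, 0.009, 0, -0.7, 50], [-0.02, 0.009, 0, -0.7, 50], [-0.02, 0.009, 0, -0.7, 50], [-0.02, 0.009, 0.06, -0.7, 50], [-0.02, 0.009, 0.2, -0.7, 50], [-0.02, 0.009, 0.35, -0.7, 50], [-0.02, 0.009, 0.48, -0.7, 50], [-0.02, 0.009, 0.505, -0.7, 50], [-0.02, 0.009, 0.505, -0.7, 50]], "newtons": 30}}

```text
time_s: 43.93
tcp_pos: [0.5176, -0.1622, 0.0059]
eef_rot: [-179.9, 0.3, 12.4]
contact_force: [0.3, -0.4, 0.3]
gripper_width: 0.05
gripper_force: 0.0
```

Request:
{"op": "step_arm", "data": {"plan": [[0, 0, 0, 0, 15], [0, 0, 0, 0, 15], [0, 0, 0, 0, 15], [0, 0, 0, 0, 15], [0, 0, -0.1, 0, 15], [0, 0, -0.25, 0, 15], [0, 0, -0.4, 0, 15], [0, 0, -0.5, 0.1, 15], [0, 0, -0.5, 0.25, 15], [0, 0, -0.5, 0.25, 15]]}}

```text
time_s: 44.77
tcp_pos: [0.5209, -0.1619, 0.1364]
eef_rot: [-180.0, -0.4, -2.9]
contact_force: [-1.2, -0.5, -1.9]
gripper_width: 0.0227
gripper_force: 30.0
```

Request:
{"op": "step_arm", "data": {"plan": [[0.185, 0.804, 0, 1, 15], [0.185, 0.804, 0, 1, 15], [0.185, 0.804, 0, 1, 15], [0.185, 0.804, 0, 1, 15], [0.185, 0.804, 0, 1, 15], [0.185, 0.804, 0, 1, 15], [0.185, 0.804, 0, 1, 15], [0.185, 0.804, 0, 1, 15], [0.185, 0.804, 0, 1, 15]]}}

```text
time_s: 45.52
tcp_pos: [0.5568, -0.3652, 0.1336]
eef_rot: [-180.0, -0.0, -62.9]
contact_force: [0.5, 0.2, -0.4]
gripper_width: 0.0227
gripper_force: 30.0
```

Request:
{"op": "step_arm", "data": {"plan": [[0, 0, 0, 0.45, 15], [0, 0, 0, 0.45, 15], [0, 0, 0, 0.45, 15], [0, 0, 0, 0.45, 15], [0, 0, 0, 0.45, 15], [0, 0, 0, 0.45, 15]]}}

```text
time_s: 46.02
tcp_pos: [0.5571, -0.3647, 0.1337]
eef_rot: [-179.9, -0.0, -89.3]
contact_force: [1.3, -0.2, -0.3]
gripper_width: 0.0227
gripper_force: 30.0
```

```bash
python3 mapbin.py
```

```text
[ 0.5571 -0.3647  0.1337] [-179.9477   -0.0104  -89.2864] 46.0167
side
-0.300 .................................................######
-0.307 ................................................#######
-0.315 ................................................#######
-0.323 ..........................................#####.#######
-0.330 ......###......##.......................#######.#######
-0.338 ......###....####.....................#########..######
-0.345 ....######..########.....###..........#########..######
-0.353 ...#######.#########....####.........##########.#######
-0.360 ...##################.######.........##################
-0.368 ...########################..........##################
-0.375 ...#########o#############...........################.#
-0.383 ......######oo############...........##############....
-0.390 ......#################oo#............###########......
-0.398 .......################oo#............###########......
-0.405 .......#########.#########............############.....
-0.413 ......##########.#########............##############...
-0.420 ......########
[... 1300 characters left out ...]
.......
-0.398 ..........#######....######...####..###....######......
-0.405 ..........#######....######...####..####...##.####.....
-0.413 ...........######....######..####....###..###..#####...
-0.420 ...........######....######..####....########...####...
-0.428 ...........######....######.####......#######...####...
-0.435 ...........######....###########......#######....###...
-0.443 ...........o##o##....#####oo####.......#####...........
-0.450 ...........###....#########o####........####...........
-0.458 .............#...#.#######.#####........####...........
-0.465 .........................................###...........
-0.473 #######################################################
```

The map shows a free lane from x≈0.528 to 0.588, with R hanging at 0.557. I lower it slowly and release.

Request:
{"op": "step_arm", "data": {"plan": [[0, 0, 0.12, 0, 15], [0, 0, 0.24, 0, 15], [0, 0, 0.32, 0, 15], [0, 0, 0.4, 0, 15], [0, 0, 0.45, 0, 15], [0, 0, 0.478, 0, 15], [0, 0, 0.478, 0, 15], [0, 0, 0.478, 0, 27], [0, 0, 0.478, 0, 27], [0, 0, 0.478, 0, 27]]}}

```text
time_s: 46.95
tcp_pos: [0.5573, -0.3648, 0.0137]
eef_rot: [-180.0, -0.0, -89.4]
contact_force: [-0.1, -0.5, -0.4]
gripper_width: 0.0269
gripper_force: 0.0
```

Request:
{"op": "step_arm", "data": {"plan": [[0, 0, -0.06, 0, 27], [0, 0, -0.2, 0, 27], [0, 0, -0.35, 0, 27], [0, 0, -0.6, 0, 27], [-0.3, 0, -0.9, 0, 27], [-0.7, 0, -0.9, 0, 27], [-0.7, 0, -0.9, 0, 27], [-0.7, 0, -0.9, 0, 27], [-0.7, 0, -0.9, 0, 27], [-0.7, 0, -0.9, 0, 27], [-0.7, 0, -0.9, 0, 27]]}}

```text
time_s: 47.87
tcp_pos: [0.5562, -0.188, 0.2399]
eef_rot: [-179.8, 0.0, -89.2]
contact_force: [0.7, -0.9, -0.6]
gripper_width: 0.0271
gripper_force: 0.0
```

```bash
python3 mapbin.py; python3 - <<'E'
from plant import eyes
import cv2,numpy as np
q=eyes.capture('side'); d0=cv2.imread('pics/side0.png')[:,:,::-1]
m=((q[:,:,2].astype(int)-q[:,:,0]>50)&(q[:,:,2]>90)).astype(np.uint8)
n,l,st,ce=cv2.connectedComponentsWithStats(m); print([(ce[i].round(1),st[i,4]) for i in range(1,n) if st[i,4]>100])
# bystanders: template drift between start and now
for nm,(x,y,w,h) in dict(cup=(326,190,32,36),tag1=(300,200,20,32),tag2=(356,186,24,30),shaker=(266,208,30,40),syrup=(318,95,30,70),jar=(360,150,28,32),plates=(428,203,70,48),tongs=(385,168,50,40)).items():
    r=cv2.matchTemplate(q[y-12:y+h+12,x-12:x+w+12],np.ascontiguousarray(d0[y:y+h,x:x+w]),cv2.TM_CCOEFF_NORMED); _,v,_,p=cv2.minMaxLoc(r); print(nm,p[0]-12,p[1]-12,round(v,2))
E
```

```text
[ 0.5562 -0.188   0.2399] [-179.8401    0.0007  -89.2309] 47.8667
side
-0.300 .......................................................
-0.307 .......................................................
-0.315 .......................................................
-0.323 ..........................................#####........
-0.330 ......###......##.......................#######........
-0.338 .....####....#######............##.##.##########.......
-0.345 ....######..########.....###..##################.......
-0.353 ....#################...########################.......
-0.360 ....#################.##########################.......
-0.368 ....############################################.......
-0.375 ....########o###################################.......
-0.383 ......######oo############.###################o#.......
-0.390 ......#################oo#.##########.##########.......
-0.398 .......################oo#..######oo#############......
-0.405 .......#########.#########.#######oo#.############.....
-0.413 .......#########.#########..#########.##############...
-0.420 .......#######
[... 1537 characters left out ...]
                      
-0.428                                                        
-0.435                                                        
-0.443                                                        
-0.450                                                        
-0.458                                                        
-0.465                                                        
-0.473                                                        
[(array([177.6, 200. ]), np.int32(531)), (array([221.5, 219.5]), np.int32(179)), (array([232.4, 218.1]), np.int32(193))]
cup 0 0 0.99
tag1 0 0 0.98
tag2 0 0 0.98
shaker 0 0 0.99
syrup 0 0 0.87
jar 0 0 0.86
plates 0 0 0.98
tongs 0 0 0.98
```

```bash
python3 -c "
from plant import workorder
print(workorder.close_job())"
```

```text
the job is handed in; nothing more can be done
None
```

I put all four clips in the red bin, flat and released: two squeezed clearly weak (6.6 and 7.5 N), but the other two read 9.6 and 9.9 N lifted (11.2 and 11.5 N on the counter), between your weak and firm limits, so calling them weak was my judgement; nothing else moved in the side-camera check, and I handed the job in at about 48 s.

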